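Lay out a candle sample set on the slate board

ROBOT

A 6-joint arm with a two-finger parallel gripper is mounted at the origin on the work surface. World frame = base frame: x ahead of the robot, y to its left, z up, the work surface at z = 0. Lengths are in m, angles in rad, forces in N, time in s.
With the tool pointing down it reaches from about 0.375 to 0.9 m from the base axis. Payload 3.1 kg.
Tool frame: the origin (TCP) lies midway between the tips of the shut fingers; the grasp point (between the pads) lies 19 mm behind it; x points along the fingers, z is the direction in which the jaws open and shut, and the axes are right-handed (so a half turn about x gives the same grasp; the last joint's range is limited). The gripper opens to 87 mm and grips with 3 to 60 N. Pads are 19 mm wide; open, the fingers measure 117 mm over their backs; the gripper's body (75 mm by 190 mm) begins 51 mm behind the grasp point.
Start: joints at [1.024, 0.527, 1.433, -0, 1.181, -0.178], TCP at [0.225, 0.583, 0.223] pointing down, gripper open.
Joint ranges: [-3.08, 3.08], [-0.75, 2.2], [0.22, 2.44], [-1.43, 4.57], [0, 2.65], [-2.85, 2.85]. Speed limits (rad/s): [2.79, 2.79, 3.14, 3.14, 3.14, 3.14].

INTERFACE

Orientations are given as a unit quaternion [x, y, z, w].
In Python, from rig import robot, optics, workorder gives the robot as it stands.
- The arm moves only by the tool arm_command, never from a script. Its argument "plan" is a list of rows, each a list of 7 numbers: the shift along the tool's x, y, z in cm, then the turn, a rotation vector about the tool's x, y, z in rad, then the finger opening in cm, from 0 to 8.7. In form: [[x, y, z, ax, ay, az, gripper], ...]. A call has 1 to 12 rows; each row shifts and turns the pose as measured when the row begins, along the tool's axes as they then stand; what a row does not reach is not made up. A row lasts 1/8 s, in which the tool goes at most 62.5 mm and 10.7 degrees, less where a joint would pass 70% of its speed; a pose out of reach is approached as far as the arm can. A call with a gripper value outside its range is refused whole. The fingers move at their own pace and stop on an object; "grip_force" is the grip in N (left out, the last holds). Time passes only in rows, so rows that do not move let the fingers close. It gives the time, the measured TCP pose, the force and the opening at its end, in the units of the state.
- robot.get_obs(): the state, without advancing time (a new reading comes with each control period).
- optics.camera(name): name is "side" or "top" or "wrist"; returns (picture, depth): 420x560x3 uint8, blue, green, red; 420x560 float32, m along the optical axis (not along the pixel's ray), 0 where there is no reading.
- optics.camera_info(name): a dict with "mtx" (3x3 intrinsics, pixels), "k1" (the pictures are not rectified: a ray, as slopes to the right and down, at radius r is drawn at 1 + k1 r^2 times it, then the intrinsics apply), "position" and "rotation" of the camera in the world; the wrist camera has in their place "tool_from_camera" (4x4, takes a point from camera to tool coordinates, whose origin is the TCP and whose axes are the tool frame's). Camera axes: x right, y down, z forward; pixel columns grow to the right and rows downward; lengths in m; the calibration is good to about 2 mm. A picture is of the moment at which its call begins: read the wrist's pose just before it. camera_info takes no time and is no camera call.
- workorder.hand_in(): hands the job in, once; it reports no verdict.
The state is a dict: "time": time; "q": joint angles; "joint_velocities": joint speeds; "joint_torque": joint torques, N m; "position": TCP position; "tool_rot": TCP orientation; "ft_force": force on the tool from outside, world axes, zero at the start; "moment": the same for the moment, N m; "grip_width": finger opening in m.
Only numpy, scipy, OpenCV 4.12 (cv2) and the standard library are available. Lean on these libraries where they do the work, as an engineer would, in place of code of your own. Each camera call takes 0.05 s, during which the arm holds its last target. There are 200 camera calls.

TASK

Lay out the sample set on the slate board, whose wooden rail is its back: stand the square wax block centred on the square stand with its sides parallel to the stand's, the thick candle centred on the round stand, and the slim candle on the bare slate midway between the two stands. Put the low candle on the slate straight in front of the slim one (on the side away from the rail), leaving a gap of about 3 cm between the two, and centre the tealight on top of the wax block. Everything ends upright, at rest and let go; leave the tape roll where it is.

Things in the scene. Friction and masses are not known exactly. Their poses are not given: they have to be found in the camera images.
- board: Fixed dark slate board on the table, 200 (x) x 280 (y) x 8 mm. Origin: centre of its underside. A wooden rail 12 mm thick, top at z = +28 mm, runs along its back edge (+x side, at x = +94 mm); its front (-x) faces the robot, turned at most 0.25 rad. The two stands are fixed on it at x = +20, y = +90 and -90 mm; which is on which side changes.
- mid (a point): Point on the slate's top surface midway between the two stands (board frame x = +20, y = 0, z = +8 mm); its axes are the board's: +x to the rail, -x to the front, y along the line through the stands.
- round_stand: Fixed pale wooden disc on the slate, diameter 80 mm, 20 mm high (top 28 mm above the table). Origin: centre of its underside.
- square_stand: Fixed pale wooden square on the slate, 80 x 80 mm, 20 mm high (top 28 mm above the table), sides parallel to the board's. Origin: centre of its underside; x and y along its sides.
- wax_block: Loose square cream wax block, 55 x 55 mm, 60 mm high, flat top without a wick, about 165 g. Stands upright on the table. Origin: centre of its underside; x and y along its sides, z up.
- thick_candle: Loose cream round candle, diameter 60 mm, 60 mm high, short wick (10 mm, cannot be felt), about 155 g, upright. Origin: centre of its underside; z up.
- slim_candle: Loose cream round candle, the tallest of the three: diameter 40 mm, 90 mm high, short wick (10 mm, cannot be felt), about 105 g, upright. Origin: centre of its underside; z up.
- low_candle: Loose cream round candle, the lowest of the three: diameter 48 mm, 30 mm high, short wick (10 mm, cannot be felt), about 50 g, upright. Origin: centre of its underside; z up. With a 30 mm gap its axis lies 74 mm from that of the slim candle.
- tealight: Loose tealight, cream wax in a bare aluminium cup whose metal rim and side show: diameter 40 mm, 18 mm high, solid for grasping, about 20 g, upright. Origin: centre of its underside; z up.
- tape_roll: Loose roll of brown tape lying flat, outer diameter 84 mm, hole 68 mm, 24 mm high. Not part of the job: it must stay where it is. Origin: centre of its underside.
There are look-alikes about, which are no part of the job. There is more than one size of the tealight; the job needs the larger. Leave any turquoise look-alike of the thick_candle alone.

How it is judged:
By the outcome, as a careful person would: the job done as asked, in the order asked, and still so for the second after the job is handed in, with the robot touching nothing.
It also fails if it takes over 131 s, if anything falls off the work surface, if the arm or the gripper's body presses on something with over 40 N, if the wrist force passes 120 N, or if a joint passes its speed limit or range.

## Working session

There is one attempt and no reset: what is moved stays moved. The work goes in short steps, Python scripts to look and compute and a tool call to move; the robot and the scene stay as the last step left them, time stands still between calls to the robot, and variables do not carry over. Pictures are saved under pics/ and viewed, about 12 in all and at most 16, crops included, and the job is handed in when it is done.

Besides the shell and the picture viewer there is one more tool, called after "Emit:" in YAML: its name, and indented under it one key for each argument. arm_command: Moves the arm, as the interface text tells. Its arguments: {"type":"object","properties":{"plan":{"type":"array"},"grip_force":{"type":"number"}},"required":["plan"]}

```bash
mkdir -p pics; ls; cat > h.py <<'E'
import numpy as np, cv2
from rig import robot, optics, workorder
from scipy.spatial.transform import Rotation as R
def cam(n):
    o=robot.get_obs(); im,d=optics.camera(n); return o,im,d
def pose(n,o):
    i=optics.camera_info(n)
    if n=='wrist':
        T=np.eye(4);T[:3,:3]=R.from_quat(o['tool_rot']).as_matrix();T[:3,3]=o['position']
        T=T@np.array(i['tool_from_camera']);return i,T[:3,3],T[:3,:3]
    r=np.array(i['rotation']); 
    if r.shape!=(3,3): r=R.from_quat(r).as_matrix()
    return i,np.array(i['position']),r
def slopes(i,uv):
    K=np.array(i['mtx']);uv=np.asarray(uv,float).reshape(-1,2)
    d=np.c_[(uv[:,0]-K[0,2])/K[0,0],(uv[:,1]-K[1,2])/K[1,1]];s=d.copy()
    for _ in range(20): s=d/(1+i['k1']*(s**2).sum(1,keepdims=True))
    return s
def onplane(n,o,uv,z):
    i,p,r=pose(n,o);s=slopes(i,uv);w=np.c_[s,np.ones(len(s))]@r.T
    return p+w*((z-p[2])/w[:,2])[:,None]
def cloud(n,o,d):
    i,p,r=pose(n,o);v,u=np.mgrid[:d.shape[0],:d.shape[1]]
    s=slopes(i,np.c_[u.ravel(),v.ravel()]);c=np.c_[s,np.ones(len(s))]*d.reshape(-1,1)
    return (p+c@r.T).reshape(*d.shape,3)
E
python3 - <<'E'
from h import *
for n in ('top','side','wrist'):
    o,im,d=cam(n);cv2.imwrite(f'pics/{n}0.png',im);np.savez(f'{n}0.npz',im=im,d=d)
    i,p,r=pose(n,o);print(n,i['mtx'],i['k1'],p,r.round(3).tolist(),(d==0).mean())
print(robot.get_obs())
E
```

```text
pics
top [[523.30632897   0.         276.94244067]
 [  0.         523.30632897 217.21989166]
 [  0.           0.           1.        ]] -0.03886910444615615 [ 0.34234572 -0.0107482   1.28710731] [[-0.01, -0.99, 0.142], [-1.0, 0.009, -0.003], [0.001, -0.142, -0.99]] 0.003937074829931973
side [[438.64194617   0.         283.32285634]
 [  0.         438.64194617 200.17229634]
 [  0.           0.           1.        ]] -0.023174752615758073 [ 0.46792765 -0.80198221  0.66510813] [[0.999, -0.027, 0.026], [-0.037, -0.604, 0.796], [-0.006, -0.796, -0.605]] 0.004064625850340136
wrist [[330.17874363   0.         277.1063895 ]
 [  0.         330.17874363 206.19595623]
 [  0.           0.           1.        ]] -0.01475450267104169 [0.15993308 0.6083322  0.38463644] [[0.36, 0.902, 0.238], [0.933, -0.348, -0.093], [-0.001, 0.256, -0.967]] 0.007563775510204081
{'time': 0.15, 'q': array([ 1.02348932e+00,  5.28262800e-01,  1.43359543e+00,  5.23842496e-06,
        1.18139204e+00, -1.78482288e-01]), 'joint_velocities': array([ 0.00031503, -0.00269239, -0.00182198, -0.00047271,  0.00171706,
       -0.00049706]), 'joint_torque': array([ 1.41582295e-03, -4.40427947e+01, -1.76842976e+01,  6.33718190e-02,
        5.52715722e-02, -1.09432717e-04]), 'position': array([0.22499325, 0.58250551, 0.22179417]), 'tool_rot': array([-0.40007567,  0.58374195,  0.39959818,  0.58267151]), 'ft_force': array([-0.26559388, -0.19866623, -0.10153374]), 'moment': array([-0.04992656, -0.0420681 , -0.02556884]), 'grip_width': 0.08682846079864691}
```

View pics/top0.png

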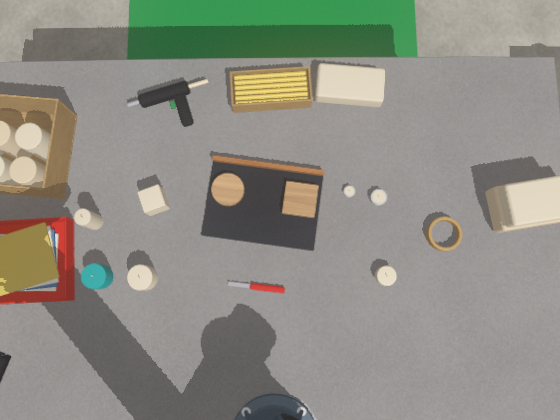

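View pics/side0.png

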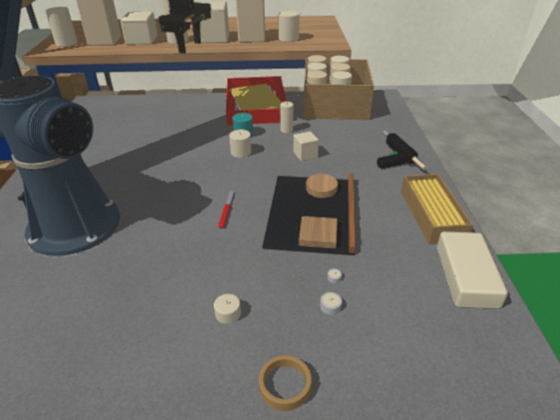

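Top view: wax block (152,200), thick candle (141,278) with the turquoise look-alike at (96,277). The slim candle is at (88,217), the low candle at (387,275), the large tealight at (378,197) and the small one at (349,191). The round stand is at (228,190), the square stand at (300,199), the tape roll at (444,233). The candles in the box at the upper left are not part of the job.

```bash
cat >> h.py <<'E'
def blob(n,o,im,d,uv,h,win=45,band=0.012,sh='c',lo=None):
    "points of the top face near pixel uv at height h -> circle / rect in world on plane h"
    W=cloud(n,o,d);u,v=map(int,uv)
    m=((abs(W[...,2]-h)<band)&(d>0)).astype(np.uint8)
    q=np.zeros_like(m);q[max(v-win,0):v+win,max(u-win,0):u+win]=1;m&=q
    m=cv2.morphologyEx(m,cv2.MORPH_OPEN,np.ones((3,3)))
    k,l,st,c=cv2.connectedComponentsWithStats(m)
    if k<2: return None
    j=1+np.argmin(np.hypot(*(c[1:]-np.array(uv)).T)-0.01*st[1:,4])
    cn=max(cv2.findContours((l==j).astype(np.uint8),0,1)[0],key=len).reshape(-1,2)
    P=onplane(n,o,cn,h)[:,:2];z=np.median(W[l==j][:,2])
    A=cv2.contourArea((P*1000).astype(np.float32))
    if sh=='c':
        M=cv2.moments((P*1000).astype(np.float32).reshape(-1,1,2));return np.array([M['m10'],M['m01']])/M['m00']/1000,2*np.sqrt(A/np.pi),z
    r=cv2.minAreaRect((P*1000).astype(np.float32));return np.array(r[0])/1000,r[1],r[2],z
E
python3 - <<'E'
from h import *
o=robot.get_obs();f=np.load('top0.npz');im,d=f['im'],f['d']
W=cloud('top',o,d)
print('table',np.median(W[300:350,300:350,2]))
for nm,uv,h,s in [('wax',(152,200),.06,'r'),('thick',(141,278),.06,'c'),('slim',(83,214),.09,'c'),('low',(387,275),.03,'c'),('tea',(378,197),.018,'c'),('small',(349,191),.016,'c'),('turq',(96,277),.06,'c'),('round',(228,190),.028,'c'),('square',(300,199),.028,'r'),('tape',(444,233),.024,'c')]:
    print(nm,blob('top',o,im,d,uv,h,sh=s,band=.007), W[uv[1],uv[0]].round(3))
m=((W[...,2]<.02)&(im.max(2)<60)).astype(np.uint8);m[:, :195]=0;m[:,330:]=0;m[:150]=0;m[260:]=0
c=max(cv2.findContours(m,0,1)[0],key=cv2.contourArea).reshape(-1,2)
print(cv2.minAreaRect((onplane('top',o,c,.008)[:,:2]*1000).astype(np.float32)))
E
```

```text
table -1.5836640631539112e-05
wax (array([0.5664303 , 0.28470465]), (55.84002685546875, 55.451881408691406), 19.55429458618164, np.float64(0.05916585325945034)) [0.563 0.284 0.059]
thick (array([0.38005203, 0.30791616]), np.float64(56.867666309856695), np.float64(0.05920748010153143)) [0.378 0.306 0.057]
slim (array([0.51901498, 0.4375714 ]), np.float64(37.21232493617264), np.float64(0.08884253236621387)) [0.526 0.436 0.091]
low (array([ 0.37858195, -0.27393935]), np.float64(45.62847895960043), np.float64(0.03006773852105482)) [ 0.38  -0.275  0.038]
tea (array([ 0.57250944, -0.26422757]), np.float64(38.55215014965899), np.float64(0.01835496832536654)) [ 0.572 -0.264  0.018]
small (array([ 0.58603282, -0.19405093]), np.float64(21.273544577192403), np.float64(0.014099603585619569)) [ 0.588 -0.193  0.016]
turq (array([0.38529843, 0.41686264]), np.float64(57.23275357482413), np.float64(0.05943198380070136)) [0.381 0.41  0.061]
round (array([0.59422207, 0.10824131]), np.float64(76.97422486378285), np.float64(0.027368213291409926)) [0.592 0.105 0.024]
square (array([ 0.56753003, -0.06964397]), (79.73809814453125, 80.24201202392578), 81.5147476196289, np.float64(0.027748052065272866)) [ 0.567 -0.071  0.026]
tape (array([ 0.4792679 , -0.42362327]), np.float64(82.42946452272032), np.float64(0.023673609581485233)) [ 0.483 -0.43  -0.002]
((562.3363037109375, -24.85774040222168), (4.9594407081604, 27.672687530517578), 89.36135864257812)
```

```bash
python3 - <<'E'
import cv2,numpy as np
a=cv2.imread('pics/top0.png');b=cv2.imread('pics/side0.png')
x=cv2.resize(a[160:310,60:200],None,fx=2.6,fy=2.6,interpolation=2);y=cv2.resize(b[250:340,200:360],None,fx=2.5,fy=2.5,interpolation=2)
c=np.zeros((max(x.shape[0],y.shape[0]),x.shape[1]+y.shape[1],3),np.uint8);c[:x.shape[0],:x.shape[1]]=x;c[:y.shape[0],x.shape[1]:]=y
cv2.imwrite('pics/crop1.png',c)
E
```

```text
(no output)
```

View pics/crop1.png

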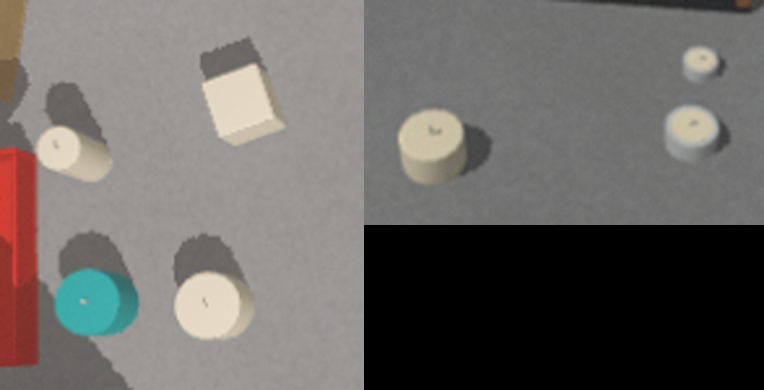

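The crop confirms the choice: the block, slim candle and thick candle are cream beside the turquoise one. The low candle and the larger tealight (metal side, lower right) are told apart from the small tealight. I'll write a move calculator and refine from the wrist camera.

```bash
cat >> h.py <<'E'
def px(n,o,P):
    i,p,r=pose(n,o);c=(np.atleast_2d(P)-p)@r
    return cv2.projectPoints(c,np.zeros(3),np.zeros(3),np.array(i['mtx']),np.array([i['k1'],0,0,0.]))[0].reshape(-1,2)
def go(xyz,az,grip,step=5.5,st=.17):
    """rows (cm, rad) from the present pose to TCP xyz (m), pointing down, jaw azimuth az deg (mod 180)"""
    o=robot.get_obs();r0=R.from_quat(o['tool_rot']);M=r0.as_matrix();p=o['position'].copy()
    cand=[]
    for k in (-360,-180,0,180,360):
        z=np.deg2rad(az+k);Z=np.array([np.cos(z),np.sin(z),0]);X=np.array([0,0,-1.]);T=np.c_[X,np.cross(Z,X),Z]
        rv=(r0.inv()*R.from_matrix(T)).as_rotvec();cand.append((np.linalg.norm(rv),*rv,T))
    # prefer the half turn that keeps q6 central: q6 change ~ turn about x less base turn
    dq1=np.arctan2(xyz[1],xyz[0])-np.arctan2(p[1],p[0])
    best=min(cand,key=lambda c:abs(o['q'][5]+c[1]+dq1))
    rv=np.array(best[1:4]);T=best[4];d=np.array(xyz)-p
    n=int(max(1,np.ceil(np.linalg.norm(d)*100/step),np.ceil(np.linalg.norm(rv)/st)))
    rows=[]
    for k in range(n):
        m=(r0*R.from_rotvec(rv*k/n)).as_matrix()
        rows.append([*(m.T@d/n*100).round(2),*(rv/n).round(3),grip])
    print('pos',p.round(4),'jaw az',np.rad2deg(np.arctan2(M[1,2],M[0,2])).round(2),'down',M[:,0].round(3),'q6',o['q'][5].round(2),'pred q6',(o['q'][5]+rv[0]+dq1).round(2),'F',o['ft_force'].round(1),'w',round(o['grip_width'],4),'t',o['time'])
    print(n,'rows:',[[float(x) for x in r] for r in rows])
E
python3 - <<'E'
from h import *
f=np.load('wrist0.npz');im,d=f['im'],f['d'];o=robot.get_obs()
for nm,P,s in [('wax',[.5664,.2847,.06],'r'),('thick',[.38,.308,.06],'c'),('slim',[.519,.4375,.09],'c'),('turq',[.385,.417,.06],'c'),('round',[.594,.108,.028],'c')]:
    uv=px('wrist',o,P)[0];print(nm,uv.round())
    if 0<uv[0]<560 and 0<uv[1]<420: print(blob('wrist',o,im,d,uv,P[2],win=90,band=.007,sh=s))
go([.566,.285,.20],109.5,8.7)
go([.566,.285,.20],19.5,8.7)
E
```

```text
wax [162. 499.]
thick [110. 389.]
None
slim [252. 467.]
turq [194. 365.]
None
round [ 74. 517.]
pos [0.225  0.5825 0.2218] jaw az 68.87 down [-0.001 -0.001 -1.   ] q6 -0.18 pred q6 1.52 F [-0.3 -0.2 -0.1] w 0.0868 t 0.15
15 rows: [[0.15, -2.84, -1.03, 0.162, -0.0, 0.0, 8.7], [0.15, -2.96, -0.56, 0.162, -0.0, 0.0, 8.7], [0.15, -3.02, -0.07, 0.162, -0.0, 0.0, 8.7], [0.14, -2.99, 0.42, 0.162, -0.0, 0.0, 8.7], [0.14, -2.88, 0.89, 0.162, -0.0, 0.0, 8.7], [0.14, -2.7, 1.35, 0.162, -0.0, 0.0, 8.7], [0.14, -2.45, 1.76, 0.162, -0.0, 0.0, 8.7], [0.14, -2.13, 2.14, 0.162, -0.0, 0.0, 8.7], [0.14, -1.76, 2.45, 0.162, -0.0, 0.0, 8.7], [0.14, -1.34, 2.7, 0.162, -0.0, 0.0, 8.7], [0.14, -0.88, 2.88, 0.162, -0.0, 0.0, 8.7], [0.14, -0.41, 2.99, 0.162, -0.0, 0.0, 8.7], [0.14, 0.08, 3.02, 0.162, -0.0, 0.0, 8.7], [0.14, 0.57, 2.96, 0.162, -0.0, 0.0, 8.7], [0.14, 1.04, 2.83, 0.162, -0.0, 0.0, 8.7]]
pos [0.225  0.5825 0.2218] jaw az 68.87 down [-0.001 -0.001 -1.   ] q6 -0.18 pred q6 -0.05 F [-0.3 -0.2 -0.1] w 0.0868 t 0.15
9 rows: [[0.24, -4.73, -1.72, 0.096, -0.0, 0.0, 8.7], [0.24, -4.87, -1.26, 0.096, -0.0, 0.0, 8.7], [0.24, -4.97, -0.79, 0.096, -0.0, 0.0, 8.7], [0.24, -5.02, -0.31, 0.096, -0.0, 0.0, 8.7], [0.24, -5.03, 0.17, 0.096, -0.0, 0.0, 8.7], [0.24, -4.99, 0.65, 0.096, -0.0, 0.0, 8.7], [0.24, -4.9, 1.13, 0.096, -0.0, 0.0, 8.7], [0.24, -4.77, 1.59, 0.096, -0.0, 0.0, 8.7], [0.24, -4.6, 2.04, 0.096, -0.0, 0.0, 8.7]]
```

Emit:
arm_command:
  plan:
    - [0.2,-4.7,-1.7,0.1,0,0,8.7]
    - [0.2,-4.9,-1.3,0.1,0,0,8.7]
    - [0.2,-5,-0.8,0.1,0,0,8.7]
    - [0.2,-5,-0.3,0.1,0,0,8.7]
    - [0.2,-5,0.2,0.1,0,0,8.7]
    - [0.2,-5,0.7,0.1,0,0,8.7]
    - [0.2,-4.9,1.1,0.1,0,0,8.7]
    - [0.2,-4.8,1.6,0.1,0,0,8.7]
    - [0.2,-4.6,2,0.1,0,0,8.7]

```text
time: 1.27
position: [0.564, 0.2691, 0.2005]
tool_rot: [-0.099, 0.702, 0.098, 0.699]
ft_force: [1.6, 0.7, -0.9]
grip_width: 0.0873
```

```bash
cat >> h.py <<'E'
def wl(nm,P,s='c',name='wrist',**k):
    o,im,d=cam(name)
    for n,p,t in zip(nm,P,s):
        uv=px(name,o,p)[0]
        if 0<uv[0]<560 and 0<uv[1]<420: print(n,uv.round(),blob(name,o,im,d,uv,p[2],win=k.get('win',110),band=.007,sh=t))
    return o,im,d
E
python3 - <<'E'
from h import *
o,im,d=wl(['wax','round'],[[.5664,.2847,.06],[.594,.108,.028]],'rc');cv2.imwrite('pics/w1.png',im)
go([.566,.285,.20],19.5,8.7)
E
```

```text
wax [285. 181.] (array([0.5679859 , 0.28958633]), (54.584903717041016, 55.068382263183594), 19.601613998413086, np.float64(0.06071031760064305))
round [264. 326.] (array([0.58826395, 0.12338406]), np.float64(58.1083798495922), np.float64(0.028641302734566637))
pos [0.5699 0.264  0.2003] jaw az 15.69 down [ 0.002 -0.005 -1.   ] q6 -0.01 pred q6 -0.05 F [ 3.  -2.3  0. ] w 0.0868 t 1.325
1 rows: [[0.01, 2.13, 0.19, -0.067, 0.001, 0.005, 8.7]]
```

View pics/w1.png

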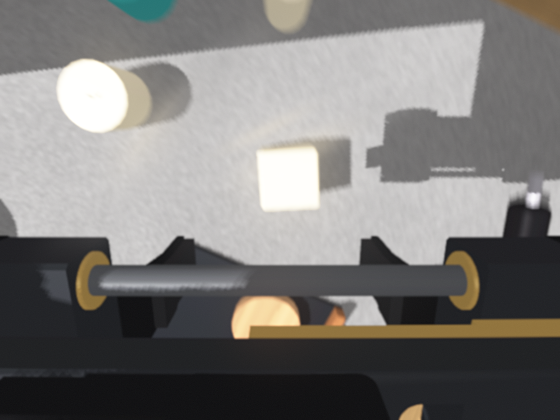

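The wrist picture shows the block at about (288,178) between and ahead of the fingers, and the thick candle at (93,95). The arm was still settling, so I'll add rest rows before measuring.

Emit:
arm_command:
  plan:
    - [0,2.1,0.2,-0.067,0,0,8.7]
    - [0,0,0,0,0,0,8.7]
    - [0,0,0,0,0,0,8.7]

```text
time: 1.7
position: [0.5656, 0.2849, 0.199]
tool_rot: [-0.122, 0.697, 0.119, 0.696]
ft_force: [-0.4, 0.1, 0.2]
grip_width: 0.0869
```

```bash
python3 - <<'E'
from h import *
o,im,d=wl(['wax','thick'],[[.5664,.2847,.06],[.38,.308,.06]],'rc')
go([.5664,.285,.035],19.5,8.7)
E
```

```text
wax [278. 196.] (array([0.56803455, 0.28952353]), (54.61046600341797, 54.57308578491211), 19.66666603088379, np.float64(0.060635545315231965))
thick [ 87. 103.] (array([0.38158682, 0.31209719]), np.float64(59.745156485783305), np.float64(0.060589171061570773))
pos [0.5655 0.2851 0.1991] jaw az 19.64 down [-0.    -0.005 -1.   ] q6 -0.05 pred q6 -0.05 F [ 0.6 -0.   0.4] w 0.087 t 1.75
3 rows: [[5.47, 0.01, 0.04, 0.001, -0.001, 0.002, 8.7], [5.47, 0.0, 0.04, 0.001, -0.001, 0.002, 8.7], [5.47, -0.01, 0.03, 0.001, -0.001, 0.002, 8.7]]
```

Emit:
arm_command:
  plan:
    - [5.5,0.1,0.1,0,0,0,8.7]
    - [5.5,0.1,0.1,0,0,0,8.7]
    - [5.3,0,0,0,0,0,8.7]
    - [0,0,0,0,0,0,8.7]
    - [0,0,0,0,0,0,5]
    - [0,0,0,0,0,0,5]
    - [0,0,0,0,0,0,5]
    - [0,0,0,0,0,0,5]
    - [0,0,0,0,0,0,5]
    - [0,0,0,0,0,0,5]
  grip_force: 8

```text
time: 3.0
position: [0.5715, 0.2929, 0.0442]
tool_rot: [-0.124, 0.69, 0.122, 0.703]
ft_force: [0.1, -0.1, -1.6]
grip_width: 0.0551
```

```bash
python3 - <<'E'
from h import *
wl(['wax'],[[.5664,.2847,.06]],'r',name='top',win=45)
go([.567,.287,.037],19.5,8.7)
E
```

```text
wax [151. 198.] (array([0.58399567, 0.26614862]), (38.12662887573242, 9.031499862670898), 19.343172073364258, np.float64(0.06054156936695898))
pos [0.5715 0.2929 0.0441] jaw az 20.01 down [ 0.019  0.001 -1.   ] q6 -0.04 pred q6 -0.04 F [ 0.7 -0.5 -1.3] w 0.0556 t 3.05
1 rows: [[0.7, -0.4, -0.64, 0.009, 0.018, 0.006, 8.7]]
```

Emit:
arm_command:
  plan:
    - [0,0,0,0,0,0,8.7]
    - [0,0,0,0,0,0,8.7]
    - [0,0,0,0,0,0,8.7]
    - [-3,0,0,0,0.01,0,8.7]
    - [-4,0,0,0,0.01,0,8.7]
    - [-4,0,0,0,0,0,8.7]
    - [0,0,0,0,0,0,8.7]
    - [0,0,0,0,0,0,8.7]
    - [0,0,0,0,0,0,8.7]

```text
time: 4.18
position: [0.5695, 0.2927, 0.1544]
tool_rot: [-0.125, 0.699, 0.12, 0.694]
ft_force: [1.5, -1.0, -0.2]
grip_width: 0.0873
```

```bash
python3 - <<'E'
from h import *
wl(['wax'],[[.571,.290,.06]],'r')
wl(['wax'],[[.571,.290,.06]],'r',name='top',win=45)
go([.5715,.2925,.12],-70.4,8.7)
E
```

```text
wax [278. 212.] (array([0.57126215, 0.29154849]), (54.5429573059082, 54.6589469909668), 20.06837272644043, np.float64(0.06065496611243182))
wax [149. 196.] (array([0.57393414, 0.27353903]), (56.609397888183594, 28.805171966552734), 20.782045364379883, np.float64(0.05894106804122057))
pos [0.5692 0.2926 0.1541] jaw az 19.99 down [-0.006 -0.008 -1.   ] q6 -0.04 pred q6 1.53 F [-0.5  0.2  0.6] w 0.087 t 4.275
10 rows: [[0.34, -0.01, 0.02, 0.158, -0.0, 0.001, 8.7], [0.34, -0.0, 0.02, 0.158, -0.0, 0.001, 8.7], [0.34, 0.0, 0.03, 0.158, -0.0, 0.001, 8.7], [0.34, 0.0, 0.02, 0.158, -0.0, 0.001, 8.7], [0.34, 0.01, 0.02, 0.158, -0.0, 0.001, 8.7], [0.34, 0.01, 0.02, 0.158, -0.0, 0.001, 8.7], [0.34, 0.01, 0.02, 0.158, -0.0, 0.001, 8.7], [0.34, 0.02, 0.02, 0.158, -0.0, 0.001, 8.7], [0.34, 0.02, 0.02, 0.158, -0.0, 0.001, 8.7], [0.34, 0.02, 0.01, 0.158, -0.0, 0.001, 8.7]]
```

Emit:
arm_command:
  plan:
    - [0.3,0,0,0.158,0,0,8.7]
    - [0.3,0,0,0.158,0,0,8.7]
    - [0.3,0,0,0.158,0,0,8.7]
    - [0.3,0,0,0.158,0,0,8.7]
    - [0.3,0,0,0.158,0,0,8.7]
    - [0.3,0,0,0.158,0,0,8.7]
    - [0.3,0,0,0.158,0,0,8.7]
    - [0.3,0,0,0.158,0,0,8.7]
    - [0.3,0,0,0.158,0,0,8.7]
    - [0.3,0,0,0.158,0,0,8.7]
    - [0,0,0,0,0,0,8.7]
    - [0,0,0,0,0,0,8.7]

```text
time: 5.78
position: [0.5621, 0.2899, 0.11]
tool_rot: [0.412, 0.572, -0.433, 0.562]
ft_force: [-0.2, 0.2, 0.0]
grip_width: 0.0869
```

```bash
python3 - <<'E'
from h import *
wl(['wax'],[[.571,.290,.06]],'r')
go([.5713,.2915,.044],-69.9,8.7,step=4)
E
```

```text
wax [281. 211.] (array([0.57220636, 0.29050848]), (55.287662506103516, 54.42564010620117), 19.9675235748291, np.float64(0.06069935472887378))
pos [0.5621 0.2899 0.1101] jaw az -73.37 down [-0.029 -0.015 -0.999] q6 1.59 pred q6 1.52 F [1.5 0.6 0.3] w 0.0866 t 5.825
2 rows: [[3.29, 0.57, 0.03, -0.03, 0.003, 0.016, 8.7], [3.3, 0.52, 0.06, -0.03, 0.003, 0.016, 8.7]]
```

Emit:
arm_command:
  plan:
    - [0,0.5,0,-0.06,0.006,0.032,8.7]
    - [0,0.5,0,0,0,0,8.7]
    - [0,0,0,0,0,0,8.7]
    - [3.3,0,0,0,0,0,8.7]
    - [3.3,0,0,0,0,0,8.7]
    - [0,0,0,0,0,0,8.7]
    - [0,0,0,0,0,0,8.7]

```text
time: 6.7
position: [0.5747, 0.2943, 0.0449]
tool_rot: [0.406, 0.579, -0.403, 0.581]
ft_force: [-0.1, -0.3, -0.3]
grip_width: 0.0869
```

```bash
python3 - <<'E'
from h import *
go([.5718,.2912,.044],-69.9,8.7,step=4)
E
```

```text
pos [0.5747 0.2943 0.0449] jaw az -69.77 down [ 0.004  0.002 -1.   ] q6 1.52 pred q6 1.52 F [-0.1 -0.3 -0.3] w 0.0869 t 6.7
1 rows: [[0.08, -0.38, 0.19, 0.002, -0.0, -0.005, 8.7]]
```

Emit:
arm_command:
  plan:
    - [1.2,-0.3,0.2,0,0,0,8.7]
    - [1.2,0,0,0,0,0,8.7]
    - [0,0,0,0,0,0,8.7]
    - [0,-0.1,0,0,0,0,8.7]
    - [0,0,0,0,0,0,5]
    - [0,0,0,0,0,0,5]
    - [0,0,0,0,0,0,5]
    - [0,0,0,0,0,0,5]
    - [0,0,0,0,0,0,5]
    - [0,0,0,0,0,0,5]
    - [0,0,0,0,0,0,5]
  grip_force: 20

```text
time: 8.07
position: [0.5738, 0.2916, 0.0229]
tool_rot: [0.408, 0.578, -0.401, 0.582]
ft_force: [-0.4, 0.4, -1.0]
grip_width: 0.055
```

```bash
python3 - <<'E'
from h import *
wl(['wax'],[[.571,.290,.06]],'r')
go([.572,.291,.15],-69.9,5,step=4)
E
```

```text
wax [280. 296.] (array([0.56384583, 0.28877322]), (13.095084190368652, 57.84047317504883), 20.26552963256836, np.float64(0.06076636791368609))
pos [0.5738 0.2916 0.0229] jaw az -69.77 down [ 0.01   0.004 -1.   ] q6 1.51 pred q6 1.52 F [-0.3  0.   0.4] w 0.0549 t 8.125
4 rows: [[-3.18, -0.01, -0.0, 0.001, 0.0, -0.003, 5.0], [-3.18, -0.02, -0.0, 0.001, 0.0, -0.003, 5.0], [-3.18, -0.03, -0.0, 0.001, 0.0, -0.003, 5.0], [-3.18, -0.04, -0.0, 0.001, 0.0, -0.003, 5.0]]
```

Emit:
arm_command:
  plan:
    - [-3,0,0,0,0,0,5]
    - [-5,0,0,0,0,0,5]
    - [-5,0,0,0,0,0,5]
    - [-2,0,0,0,0,0,5]
    - [0,0,0,0,0,0,5]

```text
time: 8.75
position: [0.5705, 0.2906, 0.1744]
tool_rot: [0.406, 0.579, -0.403, 0.581]
ft_force: [0.5, 0.4, -1.5]
grip_width: 0.0547
```

```bash
python3 - <<'E'
from h import *
go([.4935,.037,.17],-98.5,5,step=4)
E
```

```text
pos [0.5705 0.2906 0.1744] jaw az -69.77 down [ 0.004  0.002 -1.   ] q6 1.51 pred q6 -1.52 F [ 0.5  0.4 -1.5] w 0.0547 t 8.75
16 rows: [[0.02, -1.0, 1.32, -0.165, 0.0, -0.0, 5.0], [0.02, -1.2, 1.14, -0.165, 0.0, -0.0, 5.0], [0.02, -1.37, 0.93, -0.165, 0.0, -0.0, 5.0], [0.02, -1.51, 0.69, -0.165, 0.0, -0.0, 5.0], [0.02, -1.6, 0.43, -0.165, 0.0, -0.0, 5.0], [0.02, -1.65, 0.16, -0.165, 0.0, -0.0, 5.0], [0.02, -1.65, -0.11, -0.165, 0.0, -0.0, 5.0], [0.02, -1.61, -0.38, -0.165, 0.0, -0.0, 5.0], [0.02, -1.53, -0.64, -0.165, 0.0, -0.0, 5.0], [0.02, -1.4, -0.88, -0.165, 0.0, -0.0, 5.0], [0.02, -1.24, -1.1, -0.165, 0.0, -0.0, 5.0], [0.02, -1.04, -1.29, -0.165, 0.0, -0.0, 5.0], [0.03, -0.81, -1.44, -0.165, 0.0, -0.0, 5.0], [0.03, -0.57, -1.56, -0.165, 0.0, -0.0, 5.0], [0.03, -0.3, -1.63, -0.165, 0.0, -0.0, 5.0], [0.03, -0.03, -1.66, -0.165, 0.0, -0.0, 5.0]]
```

```bash
sed -i "s/best=min(cand,key=.*/best=min(cand,key=lambda c:c[0]+99*(abs(o['q'][5]+c[1]+dq1)>2.4))/" h.py; python3 - <<'E'
from h import *
go([.4935,.037,.17],-98.5,5,step=4)
E
```

```text
pos [0.5705 0.2906 0.1744] jaw az -69.77 down [ 0.004  0.002 -1.   ] q6 1.51 pred q6 1.62 F [ 0.5  0.4 -1.5] w 0.0547 t 8.75
7 rows: [[0.05, -2.28, 3.02, 0.072, -0.0, -0.001, 5.0], [0.05, -2.06, 3.17, 0.072, -0.0, -0.001, 5.0], [0.06, -1.83, 3.31, 0.072, -0.0, -0.001, 5.0], [0.06, -1.59, 3.44, 0.072, -0.0, -0.001, 5.0], [0.06, -1.34, 3.54, 0.072, -0.0, -0.001, 5.0], [0.06, -1.08, 3.63, 0.072, -0.0, -0.001, 5.0], [0.06, -0.82, 3.7, 0.072, -0.0, -0.001, 5.0]]
```

Emit:
arm_command:
  plan:
    - [0,-2.3,3,0.072,0,0,5]
    - [0,-2.1,3.2,0.072,0,0,5]
    - [0,-1.8,3.3,0.072,0,0,5]
    - [0,-1.6,3.4,0.072,0,0,5]
    - [0,-1.3,3.5,0.072,0,0,5]
    - [0,-1.1,3.6,0.07,0,0,5]
    - [0,-0.8,3.7,0.06,0,0,5]
    - [0,0,0,0,0,0,5]
    - [0,0,0,0,0,0,5]
    - [0,0,0,0,0,0,5]

```text
time: 10.0
position: [0.4814, 0.0329, 0.1609]
tool_rot: [-0.532, -0.466, 0.54, -0.456]
ft_force: [0.0, 0.8, -1.2]
grip_width: 0.0549
```

```bash
python3 - <<'E'
from h import *
go([.4935,.037,.17],-98.5,5,step=4)
o,im,d=wl(['round','square'],[[.596,.113,.028],[.569,-.065,.028]],'cr');cv2.imwrite('pics/w2.png',im)
E
```

```text
pos [0.4814 0.0329 0.1609] jaw az -98.63 down [-0.018  0.003 -1.   ] q6 1.56 pred q6 1.56 F [ 0.   0.8 -1.2] w 0.0549 t 10.0
1 rows: [[-0.93, 1.12, -0.58, -0.002, -0.001, 0.018, 5.0]]
round [163.  77.] (array([0.59463119, 0.10879791]), np.float64(79.21885909272011), np.float64(0.028855283875048876))
square [378.  77.] (array([ 0.56875677, -0.06765858]), (81.19834899902344, 78.71701049804688), 81.50545501708984, np.float64(0.028676657370598657))
```

View pics/w2.png

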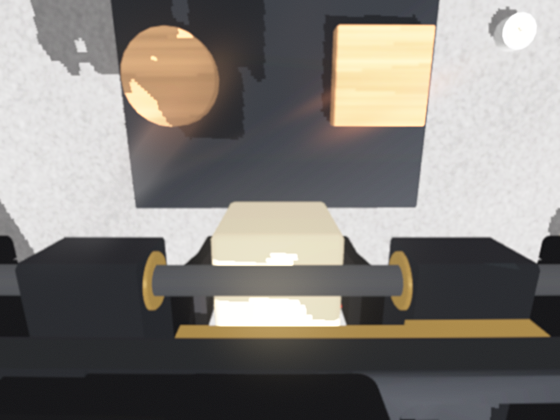

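The wrist picture shows the block held between the fingers, the round stand at (170,76) and the square stand at (383,75). I'll take a nearer look at the square stand before placing.

Emit:
arm_command:
  plan:
    - [0.5,1,2.5,0,0,0.015,5]
    - [0.5,1,2.5,0,0,0,5]
    - [0.5,1,2.5,0,0,0,5]
    - [0.5,0,1,0,0,0,5]
    - [0,0,0,0,0,0,5]
    - [0,0,0,0,0,0,5]

```text
time: 10.8
position: [0.4997, -0.0519, 0.1397]
tool_rot: [-0.534, -0.465, 0.534, -0.462]
ft_force: [0.1, 1.6, -1.1]
grip_width: 0.0545
```

```bash
python3 - <<'E'
from h import *
o,im,d=wl(['round','square'],[[.595,.109,.028],[.569,-.067,.028]],'cr')
go([.5688+.0017,-.0677,.13],-98.5,5,step=4)
E
```

```text
round [ 65. 116.] (array([0.59489263, 0.1081295 ]), np.float64(80.35518405564854), np.float64(0.02890598183811932))
square [285. 117.] (array([ 0.56851715, -0.06878932]), (79.7315673828125, 79.96003723144531), 81.64321899414062, np.float64(0.02878074171742001))
pos [ 0.4996 -0.0518  0.1397] jaw az -98.04 down [-0.003  0.003 -1.   ] q6 1.38 pred q6 1.38 F [-0.1  0.6 -1.7] w 0.055 t 10.85
2 rows: [[0.47, 3.62, 0.29, 0.004, -0.001, 0.001, 5.0], [0.48, 3.62, 0.28, 0.004, -0.001, 0.001, 5.0]]
```

Emit:
arm_command:
  plan:
    - [0.5,3.5,0.3,0.007,0,0,5]
    - [0.5,3.4,0.3,0,0,0,5]
    - [2,0,0,0,0,0,5]
    - [2,0,0,0,0,0,5]
    - [0,0,0,0,0,0,5]
    - [0,0,0,0,0,0,5]

```text
time: 11.6
position: [0.5685, -0.0625, 0.0902]
tool_rot: [0.534, 0.465, -0.534, 0.462]
ft_force: [0.7, -0.1, -2.1]
grip_width: 0.0551
```

```bash
python3 - <<'E'
from h import *
go([.5702,-.0691,.052],-98.45,5,step=3)
E
```

```text
pos [ 0.5685 -0.0625  0.0902] jaw az -98.09 down [-0.001  0.003 -1.   ] q6 1.4 pred q6 1.4 F [ 0.7 -0.1 -2.1] w 0.0551 t 11.6
2 rows: [[1.91, 0.13, 0.32, 0.003, -0.001, 0.001, 5.0], [1.91, 0.13, 0.31, 0.003, -0.001, 0.001, 5.0]]
```

Emit:
arm_command:
  plan:
    - [1,0.1,0.6,0.006,0,0.002,5]
    - [1,0.1,0,0,0,0,5]
    - [0,0,0,0,0,0,5]
    - [0,0,0,0,0,0,5]
    - [0,0,0,0,0,0,5]

```text
time: 12.22
position: [0.5704, -0.0693, 0.0705]
tool_rot: [0.537, 0.461, -0.534, 0.462]
ft_force: [0.6, -0.1, -1.8]
grip_width: 0.0547
```

```bash
python3 - <<'E'
from h import *
go([.5702,-.0691,.052],-98.45,5,step=3)
E
```

```text
pos [ 0.5704 -0.0693  0.0705] jaw az -98.46 down [ 0.004  0.002 -1.   ] q6 1.4 pred q6 1.4 F [ 0.6 -0.1 -1.8] w 0.0547 t 12.225
1 rows: [[1.85, -0.03, -0.01, -0.0, -0.002, -0.003, 5.0]]
```

Emit:
arm_command:
  plan:
    - [0.8,0,0,0,0,0,5]
    - [0.6,0,0,0,0,0,5]
    - [0,0,0,0,0,0,5]
    - [0.3,0,0,0,0,0,5]
    - [0,0,0,0,0,0,5]
    - [0,0,0,0,0,0,5]

```text
time: 12.98
position: [0.5707, -0.0692, 0.0524]
tool_rot: [0.537, 0.461, -0.534, 0.462]
ft_force: [-0.7, -0.3, -0.9]
grip_width: 0.0543
```

```bash
python3 - <<'E'
from h import *
go([.5702,-.0691,.051],-98.45,5,step=3)
E
```

```text
pos [ 0.5707 -0.0692  0.0524] jaw az -98.45 down [ 0.004  0.002 -1.   ] q6 1.4 pred q6 1.4 F [-0.7 -0.3 -0.9] w 0.0543 t 12.975
1 rows: [[0.14, -0.05, -0.0, -0.0, -0.002, -0.004, 5.0]]
```

Emit:
arm_command:
  plan:
    - [0.15,-0.05,0,0,0,0,5]
    - [0,0,0,0,0,0,5]
    - [0,0,0,0,0,0,5]
    - [0,0,0,0,0,0,7]
    - [0,0,0,0,0,0,7.5]
    - [0,0,0,0,0,0,7.5]
    - [-2,0,0,0,0,0,7.5]
    - [-3,0,0,0,0,0,7.5]
    - [-4,0,0,0,0,0,7.5]
    - [-2,-4,0,0,0,0,8.7]
    - [0,0,0,0,0,0,8.7]
    - [0,0,0,0,0,0,8.7]

```text
time: 14.48
position: [0.5306, -0.0639, 0.1649]
tool_rot: [0.538, 0.46, -0.534, 0.463]
ft_force: [-0.4, 0.9, -0.0]
grip_width: 0.0861
```

```bash
python3 - <<'E'
from h import *
o,im,d=wl(['wax','square','round'],[[.569,-.068,.088],[.569,-.067,.028],[.595,.108,.028]],'rrc')
cv2.imwrite('pics/w3.png',im)
wl(['wax','round'],[[.569,-.068,.088],[.595,.108,.028]],'rc',name='top',win=40)
go([.3816,.312,.15],0,8.7)
E
```

```text
wax [276. 164.] (array([ 0.56712842, -0.06830813]), (54.553462982177734, 54.029293060302734), 81.54615783691406, np.float64(0.08874019782509257))
square [275. 155.] (array([ 0.56879651, -0.06886864]), (79.78666687011719, 79.04365539550781), 81.57984924316406, np.float64(0.028723656250033675))
round [ 81. 156.] (array([0.5950794, 0.1080832]), np.float64(80.43361003996098), np.float64(0.028913752048089714))
wax [300. 194.] None
round [227. 188.] (array([0.59416334, 0.10816813]), np.float64(77.37720589529397), np.float64(0.027482449795126707))
pos [ 0.5301 -0.0637  0.1642] jaw az -98.45 down [ 0.005  0.001 -1.   ] q6 1.39 pred q6 0.47 F [-0.9  0.5 -0.1] w 0.087 t 14.575
11 rows: [[0.13, -1.84, -3.18, -0.156, 0.0, -0.0, 8.7], [0.13, -1.32, -3.43, -0.156, 0.0, -0.0, 8.7], [0.13, -0.77, -3.59, -0.156, 0.0, -0.0, 8.7], [0.13, -0.2, -3.67, -0.156, 0.0, -0.0, 8.7], [0.13, 0.37, -3.65, -0.156, 0.0, -0.0, 8.7], [0.13, 0.93, -3.55, -0.156, 0.0, -0.0, 8.7], [0.13, 1.47, -3.36, -0.156, 0.0, -0.0, 8.7], [0.13, 1.98, -3.09, -0.156, 0.0, -0.0, 8.7], [0.13, 2.44, -2.75, -0.156, 0.0, -0.0, 8.7], [0.13, 2.83, -2.33, -0.156, 0.0, -0.0, 8.7], [0.13, 3.16, -1.86, -0.156, 0.0, -0.0, 8.7]]
```

View pics/w3.png

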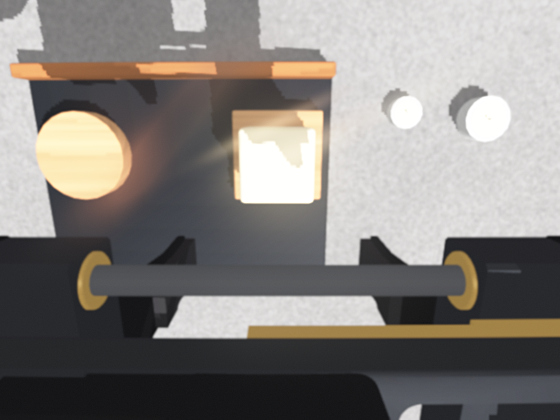

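The block stands on the square stand at (278,165), parallel to it. Its offset from the stand centre is about 1.5 mm. Next is the thick candle.

Emit:
arm_command:
  plan:
    - [0,-1.8,-3.2,-0.15,0,0,8.7]
    - [0,-1.3,-3.4,-0.15,0,0,8.7]
    - [0,-0.8,-3.6,-0.15,0,0,8.7]
    - [0,-0.2,-3.7,-0.15,0,0,8.7]
    - [0,0.4,-3.7,-0.15,0,0,8.7]
    - [0,0.9,-3.6,-0.15,0,0,8.7]
    - [0,1.5,-3.4,-0.15,0,0,8.7]
    - [0,2,-3.1,-0.15,0,0,8.7]
    - [0,2.4,-2.8,-0.15,0,0,8.7]
    - [0,2.5,-2.3,-0.15,0,0,8.7]
    - [0,0,0,0,0,0,8.7]
    - [0,0,0,0,0,0,8.7]

```text
time: 16.08
position: [0.3998, 0.2871, 0.1556]
tool_rot: [0.061, 0.704, -0.061, 0.705]
ft_force: [-0.3, 0.9, -0.6]
grip_width: 0.0865
```

```bash
python3 - <<'E'
from h import *
wl(['thick'],[[.3816,.312,.06]],'c')
go([.3816,.312,.11],0,8.7)
E
```

```text
thick [249. 183.] (array([0.38063674, 0.31179987]), np.float64(58.76953624304942), np.float64(0.0607786562771333))
pos [0.3998 0.287  0.1556] jaw az -9.88 down [-0.  0. -1.] q6 0.57 pred q6 0.46 F [0.7 0.2 0.1] w 0.0868 t 16.125
2 rows: [[2.28, 1.08, -1.11, -0.086, -0.0, -0.0, 8.7], [2.28, 1.17, -1.01, -0.086, -0.0, -0.0, 8.7]]
```

Emit:
arm_command:
  plan:
    - [0,1.1,-1.1,0,0,0,8.7]
    - [0,1,-1.1,0,0,0,8.7]
    - [3,0,0,0,0,0,8.7]
    - [0,0,0,0,0,0,8.7]
    - [0,0,0,0,0,0,8.7]

```text
time: 16.75
position: [0.3815, 0.3129, 0.1261]
tool_rot: [0.063, 0.704, -0.062, 0.705]
ft_force: [-0.6, 0.3, -0.0]
grip_width: 0.0869
```

```bash
python3 - <<'E'
from h import *
wl(['thick'],[[.3816,.312,.06]],'c')
go([.381,.312,.022],-9.9,8.7)
E
```

```text
thick [278. 221.] (array([0.38048535, 0.31214352]), np.float64(58.954045955644126), np.float64(0.06075582070108179))
pos [0.3814 0.3127 0.1261] jaw az -10.18 down [ 0.001  0.001 -1.   ] q6 0.64 pred q6 0.63 F [-0.5  0.1  0.4] w 0.087 t 16.8
2 rows: [[5.2, -0.05, -0.02, -0.002, 0.0, -0.001, 8.7], [5.2, -0.04, -0.01, -0.002, 0.0, -0.001, 8.7]]
```

Emit:
arm_command:
  plan:
    - [3,0,0,0,0,0,8.7]
    - [3,0,0,0,0,0,8.7]
    - [0,0,0,0,0,0,8.7]
    - [2.2,0,0,0,0,0,8.7]
    - [2,0,0,0,0,0,8.7]
    - [0,0,0,0,0,0,8.7]
    - [0,0,0,0,0,0,8.7]

```text
time: 17.68
position: [0.3892, 0.3168, 0.0312]
tool_rot: [0.067, 0.698, -0.059, 0.71]
ft_force: [0.7, 1.2, 0.7]
grip_width: 0.0869
```

```bash
python3 - <<'E'
from h import *
go([.3808,.3122,.022],-10.2,8.7)
E
```

```text
pos [0.3892 0.3168 0.0312] jaw az -10.26 down [ 0.018  0.01  -1.   ] q6 0.64 pred q6 0.64 F [0.7 1.2 0.7] w 0.0869 t 17.675
1 rows: [[0.9, -0.61, -0.76, -0.001, 0.016, -0.013, 8.7]]
```

Emit:
arm_command:
  plan:
    - [0.5,-0.6,-0.75,0,0.016,-0.013,8.7]
    - [0.4,0,0,0,0,0,8.7]
    - [0,0,0,0,0,0,8.7]
    - [0,0,0,0,0,0,8.7]

```text
time: 18.18
position: [0.3813, 0.3125, 0.0237]
tool_rot: [0.063, 0.704, -0.063, 0.705]
ft_force: [-0.1, 0.7, -0.1]
grip_width: 0.0874
```

```bash
python3 - <<'E'
from h import *
go([.3808,.3122,.022],-10.2,8.7)
E
```

```text
pos [0.3813 0.3125 0.0237] jaw az -10.25 down [ 0.002  0.001 -1.   ] q6 0.64 pred q6 0.64 F [-0.1  0.7 -0.1] w 0.0874 t 18.175
1 rows: [[0.17, -0.04, -0.05, -0.001, 0.002, -0.001, 8.7]]
```

Emit:
arm_command:
  plan:
    - [0,-0.04,0,0,0,0,5]
    - [0,0,0,0,0,0,5]
    - [0,0,0,0,0,0,5]
    - [0,0,0,0,0,0,5]
    - [0,0,0,0,0,0,5]
    - [0,0,0,0,0,0,5]
  grip_force: 20

```text
time: 18.92
position: [0.3813, 0.3122, 0.0237]
tool_rot: [0.063, 0.704, -0.063, 0.705]
ft_force: [-0.3, -0.8, 0.8]
grip_width: 0.0595
```

```bash
python3 - <<'E'
from h import *
go([.3808,.3122,.024],-10.2,5)
E
```

```text
pos [0.3813 0.3122 0.0237] jaw az -10.24 down [ 0.002  0.001 -1.   ] q6 0.64 pred q6 0.64 F [-0.3 -0.8  0.8] w 0.0595 t 18.925
1 rows: [[-0.03, -0.0, -0.05, -0.001, 0.002, -0.001, 5.0]]
```

Emit:
arm_command:
  plan:
    - [-3,0,0,0,0,0,5]
    - [-4,0,0,0,0,0,5]
    - [-4,0,0,0,0,0,5]
    - [-3,0,0,0,0,0,5]
    - [0,0,0,0,0,0,5]

```text
time: 19.55
position: [0.3801, 0.3115, 0.166]
tool_rot: [0.063, 0.705, -0.064, 0.704]
ft_force: [0.1, -0.8, -1.4]
grip_width: 0.0597
```

```bash
python3 - <<'E'
from h import *
go([.505,.10,.16],-10.2,5,step=4)
E
```

```text
pos [0.3801 0.3115 0.166 ] jaw az -10.26 down [-0.002 -0.001 -1.   ] q6 0.64 pred q6 0.15 F [ 0.1 -0.8 -1.4] w 0.0597 t 19.55
7 rows: [[0.09, -2.66, 2.29, -0.0, -0.0, 0.0, 5.0], [0.09, -2.66, 2.29, -0.0, -0.0, 0.0, 5.0], [0.09, -2.66, 2.29, -0.0, -0.0, 0.0, 5.0], [0.09, -2.66, 2.29, -0.0, -0.0, 0.0, 5.0], [0.09, -2.66, 2.29, -0.0, -0.0, 0.0, 5.0], [0.09, -2.66, 2.29, -0.0, -0.0, 0.0, 5.0], [0.09, -2.66, 2.29, -0.0, -0.0, 0.0, 5.0]]
```

Emit:
arm_command:
  plan:
    - [0.3,-2.3,3.4,0,0,0,5]
    - [0.3,-2.3,3.4,0,0,0,5]
    - [0.3,-2.3,3.4,0,0,0,5]
    - [0.3,-2.3,3.4,0,0,0,5]
    - [0.3,-2.3,3.4,0,0,0,5]
    - [0.3,-2.3,3.4,0,0,0,5]
    - [0,-2,3,0,0,0,5]
    - [0,0,0,0,0,0,5]
    - [0,0,0,0,0,0,5]

```text
time: 20.68
position: [0.578, 0.1072, 0.1296]
tool_rot: [0.061, 0.714, -0.065, 0.694]
ft_force: [1.1, 0.3, -0.9]
grip_width: 0.0593
```

```bash
python3 - <<'E'
from h import *
go([.595,.1084,.09],-10.2,5,step=4)
E
```

```text
pos [0.578  0.1072 0.1296] jaw az -10.19 down [-0.028 -0.003 -1.   ] q6 0.18 pred q6 0.17 F [ 1.1  0.3 -0.9] w 0.0593 t 20.675
2 rows: [[1.95, 0.23, 0.88, 0.0, -0.014, 0.004, 5.0], [1.97, 0.22, 0.85, 0.0, -0.014, 0.004, 5.0]]
```

Emit:
arm_command:
  plan:
    - [0,0.4,1.6,0,-0.028,0.008,5]
    - [0,0,0,0,0,0,5]
    - [2,0,0,0,0,0,5]
    - [2,0,0,0,0,0,5]
    - [0,0,0,0,0,0,5]
    - [0,0,0,0,0,0,5]

```text
time: 21.42
position: [0.5933, 0.1125, 0.0888]
tool_rot: [0.061, 0.704, -0.061, 0.705]
ft_force: [-0.3, -0.3, -0.9]
grip_width: 0.0593
```

```bash
python3 - <<'E'
from h import *
go([.595,.1084,.07],-10.2,5,step=4)
E
```

```text
pos [0.5933 0.1125 0.0888] jaw az -9.85 down [ 0.002  0.    -1.   ] q6 0.17 pred q6 0.17 F [-0.3 -0.3 -0.9] w 0.0593 t 21.425
1 rows: [[1.88, -0.37, 0.23, 0.006, 0.002, -0.001, 5.0]]
```

Emit:
arm_command:
  plan:
    - [0,-0.35,0.2,0,0,0,5]
    - [1.5,0,0,0,0,0,5]
    - [1.3,0,0,0,0,0,5]
    - [0,0,0,0,0,0,5]
    - [0,0,0,0,0,0,5]

```text
time: 22.05
position: [0.5957, 0.1085, 0.0602]
tool_rot: [0.061, 0.703, -0.06, 0.706]
ft_force: [0.3, 0.5, -0.9]
grip_width: 0.0596
```

```bash
python3 - <<'E'
from h import *
go([.595,.1084,.0515],-10.2,5,step=4)
E
```

```text
pos [0.5957 0.1085 0.0602] jaw az -9.85 down [ 0.004  0.    -1.   ] q6 0.17 pred q6 0.17 F [ 0.3  0.5 -0.9] w 0.0596 t 22.05
1 rows: [[0.87, -0.02, -0.07, 0.006, 0.004, -0.001, 5.0]]
```

Emit:
arm_command:
  plan:
    - [0.6,0,-0.1,0,0.004,0,5]
    - [0,0,0,0,0,0,5]
    - [0.25,0,0,0,0,0,5]
    - [0,0,0,0,0,0,5]
    - [0,0,0,0,0,0,5]

```text
time: 22.68
position: [0.5953, 0.1087, 0.0518]
tool_rot: [0.061, 0.704, -0.06, 0.705]
ft_force: [0.4, 0.5, -1.9]
grip_width: 0.0595
```

```bash
python3 - <<'E'
from h import *
go([.595,.1084,.0515],-10.2,5,step=4)
E
```

```text
pos [0.5953 0.1087 0.0518] jaw az -9.85 down [ 0.002  0.001 -1.   ] q6 0.17 pred q6 0.17 F [ 0.4  0.5 -1.9] w 0.0595 t 22.675
1 rows: [[0.03, -0.04, -0.02, 0.006, 0.001, -0.001, 5.0]]
```

Emit:
arm_command:
  plan:
    - [0.05,0,0,0,0,0,5]
    - [0,0,0,0,0,0,5]
    - [0,0,0,0,0,0,7.5]
    - [0,0,0,0,0,0,7.5]
    - [0,0,0,0,0,0,7.5]
    - [-2,0,0,0,0,0,7.5]
    - [-4,0,0,0,0,0,7.5]
    - [-4,-2,0,0,0,0,7.5]
    - [-3,-4,0,0,0,0,8.7]
    - [0,0,0,0,0,0,8.7]
    - [0,0,0,0,0,0,8.7]

```text
time: 24.05
position: [0.5847, 0.0487, 0.1845]
tool_rot: [0.061, 0.704, -0.06, 0.705]
ft_force: [-0.0, 0.4, 0.5]
grip_width: 0.0865
```

```bash
python3 - <<'E'
from h import *
o,im,d=wl(['thick','round'],[[.595,.1084,.088],[.595,.108,.028]],'cc')
cv2.imwrite('pics/w4.png',im)
go([.52,.41,.20],-10.2,8.7)
E
```

```text
thick [277. 132.] (array([0.59528875, 0.10797133]), np.float64(58.54480348913762), np.float64(0.08881282729698212))
round [277. 130.] (array([0.5942586 , 0.13560832]), np.float64(26.124200495397485), np.float64(0.02876961180690024))
pos [0.5849 0.0487 0.1845] jaw az -9.76 down [ 0.002  0.001 -1.   ] q6 0.06 pred q6 0.65 F [-0.3  0.5 -0. ] w 0.0867 t 24.1
7 rows: [[-0.22, 4.93, -1.79, 0.001, 0.0, -0.0, 8.7], [-0.22, 4.93, -1.79, 0.001, 0.0, -0.0, 8.7], [-0.22, 4.93, -1.8, 0.001, 0.0, -0.0, 8.7], [-0.22, 4.92, -1.81, 0.001, 0.0, -0.0, 8.7], [-0.22, 4.92, -1.81, 0.001, 0.0, -0.0, 8.7], [-0.22, 4.92, -1.82, 0.001, 0.0, -0.0, 8.7], [-0.22, 4.92, -1.82, 0.001, 0.0, -0.0, 8.7]]
```

View pics/w4.png

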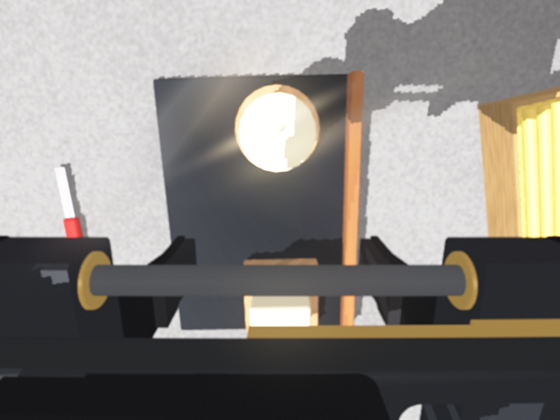

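The thick candle stands centred on the round stand at (278,130), within about 0.5 mm. Next is the slim candle.

Emit:
arm_command:
  plan:
    - [-0.2,4.9,-1.8,0,0,0,8.7]
    - [-0.2,4.9,-1.8,0,0,0,8.7]
    - [-0.2,4.9,-1.8,0,0,0,8.7]
    - [-0.2,4.9,-1.8,0,0,0,8.7]
    - [-0.2,4.9,-1.8,0,0,0,8.7]
    - [-0.2,4.9,-1.8,0,0,0,8.7]
    - [0,4,-1.8,0,0,0,8.7]
    - [0,0,0,0,0,0,8.7]
    - [0,0,0,0,0,0,8.7]
    - [0,0,0,0,0,0,8.7]

```text
time: 25.35
position: [0.5075, 0.415, 0.1822]
tool_rot: [0.055, 0.711, -0.06, 0.698]
ft_force: [0.3, -1.0, -0.6]
grip_width: 0.0873
```

```bash
python3 - <<'E'
from h import *
wl(['slim'],[[.52,.444,.09]],'c')
go([.52,.444,.15],-10.2,8.7)
E
```

```text
slim [289. 171.] (array([0.52039528, 0.4416917 ]), np.float64(38.91451198613252), np.float64(0.09072958816837778))
pos [0.5076 0.4147 0.1823] jaw az -9.39 down [-0.019 -0.006 -1.   ] q6 0.67 pred q6 0.71 F [-0.3 -0.3 -0.3] w 0.0872 t 25.4
1 rows: [[3.19, 3.12, 0.8, 0.014, -0.017, 0.009, 8.7]]
```

```bash
python3 - <<'E'
from h import *
f=np.load('top0.npz');im,d=f['im'].astype(int),f['d'];o=robot.get_obs();W=cloud('top',o,d)
m=(im[...,2]>120)&(im[...,1]<70)&(d>0)&(np.arange(560)[None]<85)
P=W[m];print(P.min(0),P.max(0))
for x in np.arange(.36,.56,.02): 
    q=P[abs(P[:,0]-x)<.01]; print(x.round(2), q.min(0)[1].round(3) if len(q) else None)
E
```

```text
[ 0.32296738  0.48182176 -0.00396062] [0.53305217 0.6778323  0.05577266]
0.36 0.482
0.38 0.484
0.4 0.484
0.42 0.484
0.44 0.487
0.46 0.488
0.48 0.488
0.5 0.49
0.52 0.491
0.54 0.535
0.56 None
```

Emit:
arm_command:
  plan:
    - [0,2.4,0.8,0.014,-0.017,0.009,8.7]
    - [0,0,0,0,0,0,8.7]
    - [3,0,0,0,0,0,8.7]
    - [0,0,0,0,0,0,8.7]
    - [0,0,0,0,0,0,8.7]

```text
time: 26.02
position: [0.5218, 0.4314, 0.1529]
tool_rot: [0.064, 0.704, -0.066, 0.704]
ft_force: [0.1, 0.2, 1.1]
grip_width: 0.0872
```

```bash
python3 - <<'E'
from h import *
wl(['slim'],[[.52,.442,.09]],'c')
go([.5204,.4417,.10],-10.2,8.7)
E
```

```text
slim [272. 207.] (array([0.5205579 , 0.44199354]), np.float64(38.99922833514128), np.float64(0.09069801968868316))
pos [0.5214 0.4312 0.1527] jaw az -10.57 down [-0.001 -0.002 -1.   ] q6 0.71 pred q6 0.72 F [ 0.6  0.2 -0.4] w 0.0868 t 26.075
1 rows: [[5.27, 1.03, -0.29, -0.006, -0.001, 0.003, 8.7]]
```

Emit:
arm_command:
  plan:
    - [0,1.1,-0.3,0,0,0,8.7]
    - [0,0,0,0,0,0,8.7]
    - [2,0,0,0,0,0,8.7]
    - [2,0,0,0,0,0,8.7]
    - [0,0,0,0,0,0,8.7]
    - [0,0,0,0,0,0,8.7]

```text
time: 26.82
position: [0.5206, 0.4438, 0.1117]
tool_rot: [0.064, 0.704, -0.065, 0.704]
ft_force: [0.7, 0.2, 0.6]
grip_width: 0.0871
```

```bash
python3 - <<'E'
from h import *
go([.5205,.4419,.045],-10.2,8.7)
E
```

```text
pos [0.5206 0.4438 0.1117] jaw az -10.52 down [ 0.    -0.001 -1.   ] q6 0.73 pred q6 0.72 F [0.7 0.2 0.6] w 0.0871 t 26.825
2 rows: [[3.33, -0.09, 0.01, -0.003, 0.0, 0.001, 8.7], [3.33, -0.09, 0.01, -0.003, 0.0, 0.001, 8.7]]
```

Emit:
arm_command:
  plan:
    - [2.4,-0.2,0,0,0,0,8.7]
    - [2.2,0,0,0,0,0,8.7]
    - [0,0,0,0,0,0,8.7]
    - [2,0,0,0,0,0,8.7]
    - [0,0,0,0,0,0,8.7]
    - [0,0,0,0,0,0,8.7]

```text
time: 27.58
position: [0.5233, 0.4435, 0.0479]
tool_rot: [0.066, 0.702, -0.064, 0.707]
ft_force: [0.8, 0.4, -0.0]
grip_width: 0.0868
```

```bash
python3 - <<'E'
from h import *
go([.5205,.4419,.045],-10.2,8.7)
E
```

```text
pos [0.5233 0.4435 0.0479] jaw az -10.52 down [ 0.008  0.003 -1.   ] q6 0.73 pred q6 0.72 F [ 0.8  0.4 -0. ] w 0.0868 t 27.575
1 rows: [[0.29, -0.21, -0.25, -0.005, 0.007, -0.004, 8.7]]
```

Emit:
arm_command:
  plan:
    - [0.2,-0.2,-0.25,0,0.007,-0.004,8.7]
    - [0,0,0,0,0,0,8.7]
    - [0,0,0,0,0,0,3.5]
    - [0,0,0,0,0,0,3.5]
    - [0,0,0,0,0,0,3.5]
    - [0,0,0,0,0,0,3.5]
    - [0,0,0,0,0,0,3.5]
    - [0,0,0,0,0,0,3.5]
    - [0,0,0,0,0,0,3.5]
  grip_force: 18

```text
time: 28.7
position: [0.521, 0.4425, 0.0473]
tool_rot: [0.065, 0.704, -0.064, 0.705]
ft_force: [0.1, -0.2, 0.5]
grip_width: 0.0397
```

```bash
python3 - <<'E'
from h import *
go([.5205,.4419,.045],-10.2,8.7)
E
```

```text
pos [0.521  0.4425 0.0473] jaw az -10.51 down [ 0.002  0.001 -1.   ] q6 0.72 pred q6 0.72 F [ 0.1 -0.2  0.5] w 0.0397 t 28.7
1 rows: [[0.23, -0.07, -0.04, -0.005, 0.001, -0.002, 8.7]]
```

Emit:
arm_command:
  plan:
    - [-3,0,0,0,0,0,3.5]
    - [-4,0,0,0,0,0,3.5]
    - [-4,0,0,0,0,0,3.5]
    - [-5,0,0,0,0,0,3.5]
    - [-2,0,0,0,0,0,3.5]
    - [0,0,0,0,0,0,3.5]
    - [0,0,0,0,0,0,3.5]

```text
time: 29.58
position: [0.519, 0.441, 0.2286]
tool_rot: [0.064, 0.706, -0.066, 0.702]
ft_force: [0.6, -0.9, -1.4]
grip_width: 0.0393
```

```bash
python3 - <<'E'
from h import *
go([.582,.0195,.2],-10.2,3.5)
E
```

```text
pos [0.519  0.441  0.2286] jaw az -10.52 down [-0.005 -0.003 -1.   ] q6 0.72 pred q6 0.05 F [ 0.6 -0.9 -1.4] w 0.0393 t 29.575
8 rows: [[0.37, -5.03, 1.74, -0.001, -0.001, 0.0, 3.5], [0.37, -5.04, 1.73, -0.001, -0.001, 0.0, 3.5], [0.37, -5.04, 1.73, -0.001, -0.001, 0.0, 3.5], [0.36, -5.04, 1.73, -0.001, -0.001, 0.0, 3.5], [0.36, -5.04, 1.72, -0.001, -0.001, 0.0, 3.5], [0.36, -5.04, 1.72, -0.001, -0.001, 0.0, 3.5], [0.36, -5.04, 1.72, -0.001, -0.001, 0.0, 3.5], [0.36, -5.04, 1.71, -0.001, -0.001, 0.0, 3.5]]
```

Emit:
arm_command:
  plan:
    - [0.2,-5,1.7,0,0,0,3.5]
    - [0.2,-5,1.7,0,0,0,3.5]
    - [0.2,-5,1.7,0,0,0,3.5]
    - [0.2,-5,1.7,0,0,0,3.5]
    - [0.2,-5,1.7,0,0,0,3.5]
    - [0.2,-5,1.7,0,0,0,3.5]
    - [0.2,-5,1.7,0,0,0,3.5]
    - [0.2,-3.5,1.7,0,0,0,3.5]
    - [0,0,0,0,0,0,3.5]
    - [0,0,0,0,0,0,3.5]

```text
time: 30.82
position: [0.5759, 0.0255, 0.1949]
tool_rot: [0.061, 0.716, -0.067, 0.692]
ft_force: [-0.2, 0.3, -1.2]
grip_width: 0.0397
```

```bash
python3 - <<'E'
from h import *
go([.582,.0203,.15],-8.5,3.5)
E
```

```text
pos [0.5759 0.0255 0.1949] jaw az -10.42 down [-0.034 -0.005 -0.999] q6 0.04 pred q6 -0.0 F [-0.2  0.3 -1.2] w 0.0397 t 30.825
1 rows: [[4.47, -0.36, 0.84, -0.033, -0.033, 0.01, 3.5]]
```

Emit:
arm_command:
  plan:
    - [0,-0.4,0.6,-0.033,-0.033,0.01,3.5]
    - [0,0,0,0,0,0,3.5]
    - [4,0,0,0,0,0,3.5]
    - [3,0,0,0,0,0,3.5]
    - [0,0,0,0,0,0,3.5]
    - [0,0,0,0,0,0,3.5]

```text
time: 31.58
position: [0.5797, 0.0277, 0.123]
tool_rot: [0.051, 0.706, -0.049, 0.705]
ft_force: [0.4, 0.9, -1.2]
grip_width: 0.0397
```

```bash
python3 - <<'E'
from h import *
go([.582,.0203,.09],-8.5,3.5)
wl(['thick','square','wax'],[[.595,.1084,.088],[.569,-.069,.028],[.569,-.069,.088]],'crr')
E
```

```text
pos [0.5797 0.0277 0.123 ] jaw az -8.12 down [-0.002  0.002 -1.   ] q6 -0.0 pred q6 -0.01 F [ 0.4  0.9 -1.2] w 0.0397 t 31.575
1 rows: [[3.3, -0.7, 0.34, 0.007, -0.002, -0.001, 3.5]]
thick [284.  98.] (array([0.59502907, 0.10791341]), np.float64(58.65278934483501), np.float64(0.08879708891906957))
square [281. 315.] (array([ 0.60459076, -0.07832679]), (10.231651306152344, 5.3586626052856445), 83.80530548095703, np.float64(0.028606879940243357))
wax [282. 363.] None
```

Emit:
arm_command:
  plan:
    - [0,-0.7,0.2,0.006,0,0,3.5]
    - [0,0,0,0,0,0,3.5]
    - [3,0,0,0,0,0,3.5]
    - [2,0,0,0,0,0,3.5]
    - [0,0,0,0,0,0,3.5]
    - [0,0,0,0,0,0,3.5]

```text
time: 32.38
position: [0.5852, 0.0187, 0.0778]
tool_rot: [0.053, 0.702, -0.053, 0.709]
ft_force: [0.4, 1.1, -0.5]
grip_width: 0.0399
```

```bash
python3 - <<'E'
from h import *
go([.582,.0203,.055],-8.5,3.5)
E
```

```text
pos [0.5852 0.0187 0.0778] jaw az -8.57 down [ 0.01 -0.   -1.  ] q6 -0.01 pred q6 -0.01 F [ 0.4  1.1 -0.5] w 0.0399 t 32.375
1 rows: [[2.28, 0.1, -0.36, -0.001, 0.009, -0.001, 3.5]]
```

Emit:
arm_command:
  plan:
    - [0.9,0.15,-0.35,0,0.01,0,3.5]
    - [0.8,0,0,0,0.004,0,3.5]
    - [0,0,0,0,0,0,3.5]
    - [0,0,0,0,0,0,3.5]

```text
time: 32.88
position: [0.583, 0.0208, 0.0615]
tool_rot: [0.053, 0.706, -0.052, 0.704]
ft_force: [-0.3, -0.5, 0.5]
grip_width: 0.0395
```

```bash
python3 - <<'E'
from h import *
go([.582,.0203,.055],-8.5,3.5)
E
```

```text
pos [0.583  0.0208 0.0615] jaw az -8.57 down [-0.002  0.002 -1.   ] q6 -0.01 pred q6 -0.01 F [-0.3 -0.5  0.5] w 0.0395 t 32.875
1 rows: [[0.65, -0.06, -0.1, -0.001, -0.002, -0.001, 3.5]]
```

Emit:
arm_command:
  plan:
    - [0.4,0,-0.1,0,0,0,3.5]
    - [0,0,0,0,0,0,3.5]
    - [0.2,0,0,0,0,0,3.5]
    - [0,0,0,0,0,0,3.5]
    - [0,0,0,0,0,0,3.5]

```text
time: 33.5
position: [0.5823, 0.0209, 0.0554]
tool_rot: [0.053, 0.706, -0.052, 0.705]
ft_force: [0.5, -1.1, -1.2]
grip_width: 0.0394
```

```bash
python3 - <<'E'
from h import *
go([.582,.0203,.055],-8.5,3.5)
E
```

```text
pos [0.5823 0.0209 0.0554] jaw az -8.57 down [-0.001  0.002 -1.   ] q6 -0.01 pred q6 -0.01 F [ 0.5 -1.1 -1.2] w 0.0394 t 33.5
1 rows: [[0.04, -0.06, -0.02, -0.001, -0.001, -0.001, 3.5]]
```

Emit:
arm_command:
  plan:
    - [0.06,-0.05,0,0,0,0,3.5]
    - [0,0,0,0,0,0,3.5]
    - [0,0,0,0,0,0,6]
    - [0,0,0,0,0,0,6]
    - [0,0,0,0,0,0,6]
    - [-3,0,0,0,0,0,6]
    - [-4,0,0,0,0,0,6]
    - [-4,0,0,0,0,0,6]
    - [-2,-4,0,0,0,0,8.7]
    - [0,-3,0,0,0,0,8.7]
    - [0,0,0,0,0,0,8.7]
    - [0,0,0,0,0,0,8.7]

```text
time: 35.0
position: [0.572, -0.0501, 0.189]
tool_rot: [0.053, 0.705, -0.052, 0.705]
ft_force: [0.2, 0.6, 0.1]
grip_width: 0.0855
```

```bash
python3 - <<'E'
from h import *
o,im,d=wl(['thick','slim'],[[.595,.1084,.088],[.582,.02,.098]],'cc',win=60)
cv2.imwrite('pics/w5.png',im)
go([.38,-.24,.20],-8.5,8.7);go([.38,-.24,.2],81.5,8.7)
E
```

```text
slim [277. 119.] (array([0.58177992, 0.01946174]), np.float64(38.68765366508777), np.float64(0.09876634222652736))
pos [ 0.572  -0.0501  0.1889] jaw az -8.48 down [-0.001  0.001 -1.   ] q6 -0.13 pred q6 -0.61 F [ 0.4 -0.1 -0.3] w 0.0861 t 35.05
5 rows: [[-0.22, -4.32, -3.24, 0.0, -0.0, -0.0, 8.7], [-0.22, -4.32, -3.24, 0.0, -0.0, -0.0, 8.7], [-0.22, -4.32, -3.24, 0.0, -0.0, -0.0, 8.7], [-0.22, -4.32, -3.24, 0.0, -0.0, -0.0, 8.7], [-0.22, -4.32, -3.24, 0.0, -0.0, -0.0, 8.7]]
pos [ 0.572  -0.0501  0.1889] jaw az -8.48 down [-0.001  0.001 -1.   ] q6 -0.13 pred q6 -2.18 F [ 0.4 -0.1 -0.3] w 0.0861 t 35.05
10 rows: [[-0.11, -2.16, -1.62, -0.157, -0.0, -0.0, 8.7], [-0.11, -1.88, -1.94, -0.157, -0.0, -0.0, 8.7], [-0.11, -1.56, -2.21, -0.157, -0.0, -0.0, 8.7], [-0.11, -1.19, -2.42, -0.157, -0.0, -0.0, 8.7], [-0.11, -0.8, -2.58, -0.157, -0.0, -0.0, 8.7], [-0.11, -0.38, -2.67, -0.157, -0.0, -0.0, 8.7], [-0.11, 0.04, -2.7, -0.157, -0.0, -0.0, 8.7], [-0.11, 0.46, -2.66, -0.157, -0.0, -0.0, 8.7], [-0.11, 0.87, -2.56, -0.157, -0.0, -0.0, 8.7], [-0.11, 1.26, -2.39, -0.157, -0.0, -0.0, 8.7]]
```

View pics/w5.png

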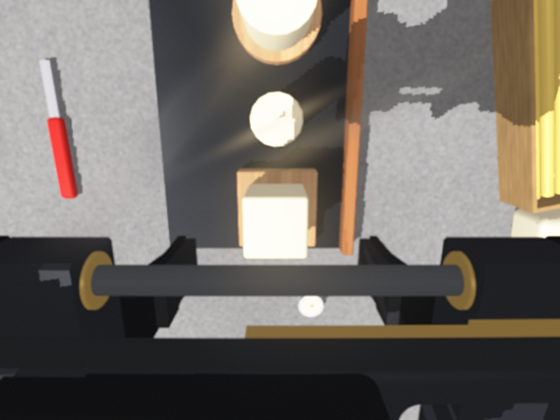

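The slim candle stands midway at (277,119), within about 0.2 mm of the target. Next is the low candle, taken with the jaws along the line of the stands so the narrow side of the gripper faces the placed candles.

Emit:
arm_command:
  plan:
    - [0,-2.2,-1.6,-0.152,0,0,8.7]
    - [0,-1.9,-1.9,-0.152,0,0,8.7]
    - [0,-1.6,-2.2,-0.152,0,0,8.7]
    - [0,-1.2,-2.4,-0.152,0,0,8.7]
    - [0,-0.8,-2.6,-0.152,0,0,8.7]
    - [0,-0.4,-2.7,-0.152,0,0,8.7]
    - [0,0,-2.7,-0.152,0,0,8.7]
    - [0,0.4,-2.7,-0.152,0,0,8.7]
    - [0,0.6,-2.6,-0.152,0,0,8.7]
    - [0,0.6,-2.5,-0.152,0,0,8.7]
    - [0,0,0,0,0,0,8.7]
    - [0,0,0,0,0,0,8.7]

```text
time: 36.55
position: [0.388, -0.2408, 0.1843]
tool_rot: [-0.462, 0.532, 0.47, 0.532]
ft_force: [1.1, -0.1, -1.2]
grip_width: 0.087
```

```bash
python3 - <<'E'
from h import *
wl(['low'],[[.38,-.272,.03]],'c')
go([.38,-.272,.14],81.5,8.7)
E
```

```text
low [242. 190.] (array([ 0.37919905, -0.27220415]), np.float64(46.859113090776106), np.float64(0.030809356502184526))
pos [ 0.3881 -0.2408  0.1844] jaw az 82.42 down [-0.007  0.009 -1.   ] q6 -2.24 pred q6 -2.29 F [ 0.3 -0.4 -0.1] w 0.0872 t 36.6
1 rows: [[4.41, 0.35, -3.23, 0.016, 0.008, -0.008, 8.7]]
```

Emit:
arm_command:
  plan:
    - [0,0.2,-1.7,0.016,0.008,-0.008,8.7]
    - [0,0.2,-1.6,0,0,0,8.7]
    - [3,0,0,0,0,0,8.7]
    - [3,0,0,0,0,0,8.7]
    - [0,0,0,0,0,0,8.7]
    - [0,0,0,0,0,0,8.7]

```text
time: 37.35
position: [0.3812, -0.2789, 0.1243]
tool_rot: [-0.464, 0.536, 0.458, 0.536]
ft_force: [-0.1, 0.2, -0.5]
grip_width: 0.0872
```

```bash
python3 - <<'E'
from h import *
wl(['low'],[[.38,-.272,.03]],'c')
go([.3792,-.2722,.08],81.5,8.7)
E
```

```text
low [285. 205.] (array([ 0.37899093, -0.27262051]), np.float64(46.90807747131008), np.float64(0.030838637850712086))
pos [ 0.3812 -0.2788  0.1244] jaw az 81.41 down [ 0.005 -0.006 -1.   ] q6 -2.29 pred q6 -2.28 F [ 0.9  0.3 -0.5] w 0.0872 t 37.4
1 rows: [[4.43, 0.32, 0.65, -0.002, -0.005, 0.006, 8.7]]
```

Emit:
arm_command:
  plan:
    - [0,0.35,0.65,0,-0.005,0.006,8.7]
    - [3,0,0,0,0,0,8.7]
    - [3,0.2,0.1,0,-0.005,0.005,8.7]
    - [0,0,0,0,0,0,8.7]
    - [2,0,0,0,0,0,8.7]
    - [0,0,0,0,0,0,8.7]
    - [0,0,0,0,0,0,8.7]

```text
time: 38.28
position: [0.3806, -0.2731, 0.0507]
tool_rot: [-0.464, 0.536, 0.459, 0.536]
ft_force: [0.0, 0.6, 0.9]
grip_width: 0.0869
```

```bash
python3 - <<'E'
from h import *
go([.3791,-.2724,.014],81.5,8.7)
E
```

```text
pos [ 0.3806 -0.2731  0.0507] jaw az 81.51 down [ 0.005 -0.005 -1.   ] q6 -2.28 pred q6 -2.28 F [0.  0.6 0.9] w 0.0869 t 38.275
1 rows: [[3.67, 0.18, 0.06, 0.0, -0.005, 0.005, 8.7]]
```

Emit:
arm_command:
  plan:
    - [1.8,0.2,0.1,0,-0.006,0.006,8.7]
    - [1.5,0.1,0,0,0,0,8.7]
    - [0,0,0,0,0,0,8.7]
    - [0,0,0,0,0,0,8.7]

```text
time: 38.78
position: [0.3789, -0.2728, 0.0177]
tool_rot: [-0.462, 0.535, 0.461, 0.536]
ft_force: [0.7, -0.2, -0.1]
grip_width: 0.0869
```

```bash
python3 - <<'E'
from h import *
go([.3791,-.2724,.014],81.5,8.7)
E
```

```text
pos [ 0.3789 -0.2728  0.0177] jaw az 81.51 down [ 0.002 -0.001 -1.   ] q6 -2.29 pred q6 -2.29 F [ 0.7 -0.2 -0.1] w 0.0869 t 38.775
1 rows: [[0.37, -0.02, 0.05, 0.0, -0.001, 0.002, 8.7]]
```

Emit:
arm_command:
  plan:
    - [0.35,0,0.05,0,0,0,8.7]
    - [0,0,0,0,0,0,4]
    - [0,0,0,0,0,0,4]
    - [0,0,0,0,0,0,4]
    - [0,0,0,0,0,0,4]
    - [0,0,0,0,0,0,4]
    - [0,0,0,0,0,0,4]
    - [0,0,0,0,0,0,4]
  grip_force: 15

```text
time: 39.78
position: [0.3794, -0.2728, 0.0149]
tool_rot: [-0.463, 0.535, 0.46, 0.536]
ft_force: [0.0, -0.5, -0.0]
grip_width: 0.0476
```

```bash
python3 - <<'E'
from h import *
go([.3791,-.2724,.014],81.5,4)
E
```

```text
pos [ 0.3794 -0.2728  0.0149] jaw az 81.52 down [ 0.003 -0.003 -1.   ] q6 -2.29 pred q6 -2.29 F [ 0.  -0.5 -0. ] w 0.0476 t 39.775
1 rows: [[0.09, 0.04, 0.04, 0.0, -0.002, 0.004, 4.0]]
```

Emit:
arm_command:
  plan:
    - [-3,0,0,0,0,0,4]
    - [-4,0,0,0,0,0,4]
    - [-4,0,0,0,0,0,4]
    - [-4,0,0,0,0,0,4]
    - [-2,0,0,0,0,0,4]
    - [0,0,0,0,0,0,4]

```text
time: 40.52
position: [0.3782, -0.2717, 0.1891]
tool_rot: [-0.462, 0.535, 0.461, 0.536]
ft_force: [-0.7, -0.2, -0.4]
grip_width: 0.0469
```

```bash
python3 - <<'E'
from h import *
go([.48,.03,.17],81.5,4)
E
```

```text
pos [ 0.3782 -0.2717  0.1891] jaw az 81.51 down [ 0.001 -0.001 -1.   ] q6 -2.29 pred q6 -1.6 F [-0.7 -0.2 -0.4] w 0.0469 t 40.525
6 rows: [[0.32, -0.94, 5.22, 0.0, -0.0, 0.0, 4.0], [0.32, -0.94, 5.22, 0.0, -0.0, 0.0, 4.0], [0.32, -0.94, 5.22, 0.0, -0.0, 0.0, 4.0], [0.32, -0.93, 5.22, 0.0, -0.0, 0.0, 4.0], [0.32, -0.93, 5.22, 0.0, -0.0, 0.0, 4.0], [0.32, -0.93, 5.22, 0.0, -0.0, 0.0, 4.0]]
```

Emit:
arm_command:
  plan:
    - [0,-0.9,5.2,0,0,0,4]
    - [0,-0.9,5.2,0,0,0,4]
    - [0,-0.9,5.2,0,0,0,4]
    - [0,-0.9,5.2,0,0,0,4]
    - [0,-0.9,5.2,0,0,0,4]
    - [0,-0.9,4.5,0,0,0,4]
    - [0,0,0,0,0,0,4]
    - [0,0,0,0,0,0,4]

```text
time: 41.52
position: [0.4757, 0.0299, 0.1794]
tool_rot: [-0.457, 0.539, 0.464, 0.534]
ft_force: [0.3, -0.3, -0.2]
grip_width: 0.0472
```

```bash
python3 - <<'E'
from h import *
go([.495,.0324,.12],81.5,4)
E
```

```text
pos [0.4757 0.0299 0.1794] jaw az 81.27 down [-0.012  0.002 -1.   ] q6 -1.59 pred q6 -1.59 F [ 0.3 -0.3 -0.2] w 0.0472 t 41.525
2 rows: [[2.96, -0.97, 0.27, -0.002, 0.0, -0.006, 4.0], [2.96, -0.95, 0.27, -0.002, 0.0, -0.006, 4.0]]
```

Emit:
arm_command:
  plan:
    - [0,-0.7,0.4,-0.004,0,-0.012,4]
    - [0,-0.7,0,0,0,0,4]
    - [3,0,0,0,0,0,4]
    - [3,0,0,0,0,0,4]
    - [0,0,0,0,0,0,4]
    - [2,0,0,0,0,0,4]
    - [0,0,0,0,0,0,4]
    - [0,0,0,0,0,0,4]

```text
time: 42.52
position: [0.4965, 0.0247, 0.1007]
tool_rot: [-0.462, 0.536, 0.456, 0.54]
ft_force: [0.2, 0.2, -0.0]
grip_width: 0.0469
```

```bash
python3 - <<'E'
from h import *
go([.509,.0304,.08],81.5,4)
E
```

```text
pos [0.4965 0.0247 0.1007] jaw az 80.93 down [ 0.009 -0.002 -1.   ] q6 -1.59 pred q6 -1.59 F [ 0.2  0.2 -0. ] w 0.0469 t 42.525
1 rows: [[2.08, -1.13, 0.76, -0.01, -0.0, 0.01, 4.0]]
```

Emit:
arm_command:
  plan:
    - [0,-0.8,0.75,-0.01,0,0.01,4]
    - [0,0,0,0,0,0,4]
    - [2.5,0.1,0,0,0,0.004,4]
    - [2,0.1,0,0,0,0.004,4]
    - [0,0,0,0,0,0,4]
    - [0,0,0,0,0,0,4]

```text
time: 43.28
position: [0.5085, 0.0317, 0.0592]
tool_rot: [-0.463, 0.535, 0.462, 0.535]
ft_force: [0.5, -0.4, -0.6]
grip_width: 0.047
```

```bash
python3 - <<'E'
from h import *
go([.509,.0304,.023],81.5,4)
E
```

```text
pos [0.5085 0.0317 0.0592] jaw az 81.64 down [ 0.    -0.001 -1.   ] q6 -1.58 pred q6 -1.58 F [ 0.5 -0.4 -0.6] w 0.047 t 43.275
1 rows: [[3.62, -0.06, -0.12, 0.002, -0.001, 0.001, 4.0]]
```

Emit:
arm_command:
  plan:
    - [1.5,0,-0.1,0,0,0.003,4]
    - [1.3,0.1,0,0,0,0.003,4]
    - [0,0,0,0,0,0,4]
    - [0,0,0,0,0,0,4]

```text
time: 43.78
position: [0.5082, 0.0306, 0.0304]
tool_rot: [-0.461, 0.536, 0.463, 0.534]
ft_force: [0.1, -0.4, 0.1]
grip_width: 0.0473
```

```bash
python3 - <<'E'
from h import *
go([.509,.0304,.023],81.5,4)
E
```

```text
pos [0.5082 0.0306 0.0304] jaw az 81.65 down [-0.004 -0.    -1.   ] q6 -1.58 pred q6 -1.58 F [ 0.1 -0.4  0.1] w 0.0473 t 43.775
1 rows: [[0.74, -0.09, -0.01, 0.003, -0.001, -0.004, 4.0]]
```

Emit:
arm_command:
  plan:
    - [0.5,-0.05,0,0,0,-0.004,4]
    - [0,0,0,0,0,0,4]
    - [0.25,0,0,0,0,0,4]
    - [0,0,0,0,0,0,4]
    - [0,0,0,0,0,0,4]

```text
time: 44.4
position: [0.5092, 0.0305, 0.0231]
tool_rot: [-0.463, 0.535, 0.462, 0.535]
ft_force: [0.9, -0.3, -1.0]
grip_width: 0.0475
```

```bash
python3 - <<'E'
from h import *
go([.509,.0304,.023],81.5,4)
E
```

```text
pos [0.5092 0.0305 0.0231] jaw az 81.65 down [ 0.002 -0.001 -1.   ] q6 -1.58 pred q6 -1.58 F [ 0.9 -0.3 -1. ] w 0.0475 t 44.4
1 rows: [[0.01, 0.02, -0.01, 0.003, -0.001, 0.002, 4.0]]
```

Emit:
arm_command:
  plan:
    - [0.05,0,0,0,0,0,4]
    - [0,0,0,0,0,0,4]
    - [0,0,0,0,0,0,7]
    - [0,0,0,0,0,0,7]
    - [0,0,0,0,0,0,7]
    - [-3,0,0,0,0,0,7]
    - [-4,0,0,0,0,0,7]
    - [-5,0,0,0,0,0,8.7]
    - [-5,-2,0,0,0,0,8.7]
    - [-2,-6,0,0,0,0,8.7]
    - [0,-5,0,0,0,0,8.7]
    - [0,0,0,0,0,0,8.7]

```text
time: 45.9
position: [0.6391, 0.0116, 0.2181]
tool_rot: [-0.462, 0.535, 0.462, 0.535]
ft_force: [0.2, 0.1, -0.3]
grip_width: 0.0872
```

Emit:
arm_command:
  plan:
    - [0,0,0,0,0,0,8.7]
    - [0,0,0,0,0,0,8.7]

```text
time: 46.15
position: [0.6361, 0.0122, 0.2167]
tool_rot: [-0.461, 0.536, 0.464, 0.534]
ft_force: [-0.5, 0.3, 1.0]
grip_width: 0.0869
```

```bash
python3 - <<'E'
from h import *
o,im,d=wl(['thick','slim','low','wax'],[[.595,.1084,.088],[.582,.02,.098],[.5086,.0304,.038],[.568,-.0688,.088]],'cccr',win=60)
cv2.imwrite('pics/w6.png',im)
go([.575,-.23,.15],81.5,8.7);go([.575,-.23,.15],-8.5,8.7)
E
```

```text
thick [379. 138.] (array([0.59473702, 0.10749774]), np.float64(58.98377214488236), np.float64(0.08886390860542781))
slim [276. 138.] (array([0.58175882, 0.01989405]), np.float64(38.59270982466817), np.float64(0.09880631856019795))
low [276.  57.] (array([0.50973584, 0.03157771]), np.float64(47.03383309081277), np.float64(0.038629858710743786))
wax [173. 137.] (array([ 0.5673996 , -0.06669131]), (55.83822250366211, 54.4609489440918), 81.60871887207031, np.float64(0.08859402437649846))
pos [0.6359 0.0123 0.2167] jaw az 81.67 down [-0.006  0.    -1.   ] q6 -1.58 pred q6 -1.98 F [-0.5  0.4  0. ] w 0.0869 t 46.2
5 rows: [[1.34, 0.5, -4.97, 0.001, -0.0, -0.001, 8.7], [1.34, 0.49, -4.97, 0.001, -0.0, -0.001, 8.7], [1.34, 0.49, -4.97, 0.001, -0.0, -0.001, 8.7], [1.34, 0.49, -4.97, 0.001, -0.0, -0.001, 8.7], [1.34, 0.49, -4.97, 0.001, -0.0, -0.001, 8.7]]
pos [0.6359 0.0123 0.2167] jaw az 81.67 down [-0.006  0.    -1.   ] q6 -1.58 pred q6 -0.41 F [-0.5  0.4  0. ] w 0.0869 t 46.2
10 rows: [[0.67, 0.25, -2.49, 0.157, -0.0, -0.0, 8.7], [0.67, -0.14, -2.49, 0.157, -0.0, -0.0, 8.7], [0.67, -0.53, -2.44, 0.157, -0.0, -0.0, 8.7], [0.67, -0.91, -2.33, 0.157, -0.0, -0.0, 8.7], [0.67, -1.26, -2.16, 0.157, -0.0, -0.0, 8.7], [0.67, -1.58, -1.93, 0.157, -0.0, -0.0, 8.7], [0.67, -1.87, -1.66, 0.157, -0.0, -0.0, 8.7], [0.67, -2.1, -1.35, 0.157, -0.0, -0.0, 8.7], [0.67, -2.29, -1.0, 0.157, -0.0, -0.0, 8.7], [0.67, -2.42, -0.63, 0.157, -0.0, -0.0, 8.7]]
```

View pics/w6.png

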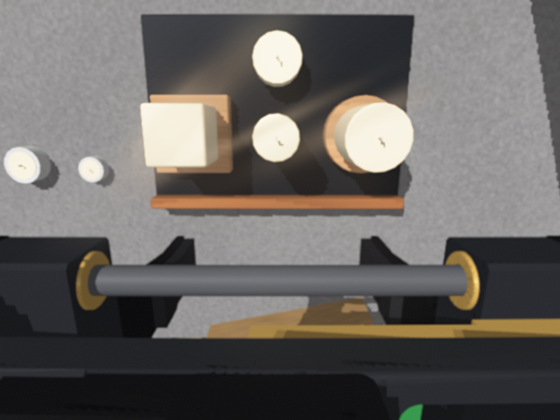

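The low candle at (277,57) is in front of the slim one at (276,137). Axis distance is 73 mm and sideways offset 1 mm. The large tealight is the left one at (22,165), the small one is at (91,168).

Emit:
arm_command:
  plan:
    - [0.3,0.3,-3,0.153,0,0,8.7]
    - [0.5,-0.2,-3,0.153,0,0,8.7]
    - [0.5,-0.7,-3,0.153,0,0,8.7]
    - [0.5,-1.1,-2.8,0.153,0,0,8.7]
    - [0.5,-1.5,-2.6,0.153,0,0,8.7]
    - [0.5,-1.9,-2.3,0.153,0,0,8.7]
    - [0.5,-2.2,-2,0.153,0,0,8.7]
    - [0.5,-2.5,-1.6,0.153,0,0,8.7]
    - [0.5,-2.7,-1.2,0.153,0,0,8.7]
    - [0.5,-2.7,-0.7,0.153,0,0,8.7]
    - [0,0,0,0,0,0,8.7]
    - [0,0,0,0,0,0,8.7]

```text
time: 47.7
position: [0.5492, -0.2767, 0.1667]
tool_rot: [0.055, 0.711, -0.051, 0.699]
ft_force: [0.2, 0.3, -0.8]
grip_width: 0.0866
```

```bash
python3 - <<'E'
from h import *
o,im,d=wl(['tea','small'],[[.573,-.264,.018],[.586,-.194,.018]],'cc',win=60)
cv2.imwrite('pics/w7.png',im)
go([.573,-.263,.1],-8.5,8.7)
E
```

```text
tea [303. 179.] (array([ 0.57353149, -0.26346445]), np.float64(39.10046089829703), np.float64(0.01920152643011791))
small [307. 101.] (array([ 0.58942885, -0.19203508]), np.float64(26.81288257375416), np.float64(0.013922730043403664))
pos [ 0.5493 -0.2767  0.1667] jaw az -8.54 down [-0.017  0.007 -1.   ] q6 -0.49 pred q6 -0.46 F [-0.8 -0.6 -0.4] w 0.0871 t 47.75
2 rows: [[3.32, 0.84, 1.13, -0.0, -0.009, -0.002, 8.7], [3.33, 0.84, 1.1, -0.0, -0.009, -0.002, 8.7]]
```

View pics/w7.png

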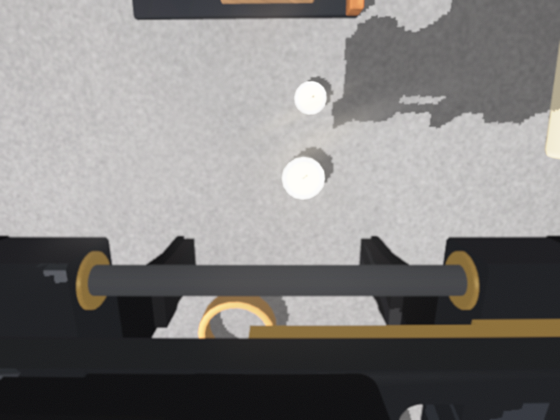

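The larger tealight (39 mm across) is at (303,178) and the small one (27 mm) at (311,97). I'll take the larger.

Emit:
arm_command:
  plan:
    - [0,0.8,1.1,0,-0.018,-0.004,8.7]
    - [0,0.7,1,0,0,0,8.7]
    - [3,0,0,0,0,0,8.7]
    - [3,0,0,0,0,0,8.7]
    - [0,0,0,0,0,0,8.7]
    - [0,0,0,0,0,0,8.7]

```text
time: 48.5
position: [0.5799, -0.2591, 0.1081]
tool_rot: [0.048, 0.703, -0.05, 0.708]
ft_force: [0.2, -0.4, 0.1]
grip_width: 0.0872
```

```bash
python3 - <<'E'
from h import *
o,im,d=wl(['tea'],[[.573,-.264,.018]],'c',win=50)
go([.5735,-.2635,.05],-8.5,8.7)
E
```

```text
tea [269. 217.] (array([ 0.57357132, -0.26325247]), np.float64(39.668264919223), np.float64(0.01914492652184563))
pos [ 0.5797 -0.2589  0.1081] jaw az -7.98 down [ 0.008 -0.002 -1.   ] q6 -0.46 pred q6 -0.46 F [-1.  -0.1 -0.2] w 0.0872 t 48.55
2 rows: [[2.9, -0.27, -0.3, 0.005, 0.004, 0.001, 8.7], [2.9, -0.27, -0.28, 0.005, 0.004, 0.001, 8.7]]
```

Emit:
arm_command:
  plan:
    - [0,-0.5,-0.6,0.008,0.008,0.001,8.7]
    - [0,0,0,0,0,0,8.7]
    - [3,0,-0.1,0,0.004,0,8.7]
    - [3,0,-0.1,0,0.004,0,8.7]
    - [0,0,0,0,0,0,8.7]
    - [0,0,0,0,0,0,8.7]

```text
time: 49.3
position: [0.5739, -0.2665, 0.0531]
tool_rot: [0.051, 0.705, -0.055, 0.706]
ft_force: [-0.5, -0.1, -0.8]
grip_width: 0.0871
```

```bash
python3 - <<'E'
from h import *
go([.5735,-.2633,.004],-8.5,8.7)
E
```

```text
pos [ 0.5739 -0.2665  0.0531] jaw az -8.57 down [ 0.001 -0.005 -1.   ] q6 -0.46 pred q6 -0.45 F [-0.5 -0.1 -0.8] w 0.0871 t 49.3
1 rows: [[4.91, 0.34, -0.1, -0.001, 0.002, 0.005, 8.7]]
```

Emit:
arm_command:
  plan:
    - [1.8,0.3,-0.1,0,0.003,0.004,8.7]
    - [1.5,0.1,-0.1,0,0.003,0.001,8.7]
    - [0,0,0,0,0,0,8.7]
    - [0,0,0,0,0,0,8.7]

```text
time: 49.8
position: [0.5737, -0.2628, 0.02]
tool_rot: [0.052, 0.706, -0.053, 0.705]
ft_force: [-0.0, -0.0, -0.4]
grip_width: 0.0867
```

```bash
python3 - <<'E'
from h import *
go([.5735,-.2633,.004],-8.5,8.7)
E
```

```text
pos [ 0.5737 -0.2628  0.02  ] jaw az -8.56 down [-0.002 -0.001 -1.   ] q6 -0.45 pred q6 -0.46 F [-0.  -0.  -0.4] w 0.0867 t 49.8
1 rows: [[1.6, -0.05, -0.01, -0.001, -0.002, 0.001, 8.7]]
```

Emit:
arm_command:
  plan:
    - [1,0,0,0,0,0,8.7]
    - [0.5,0,0,0,0,0,8.7]
    - [0,0,0,0,0,0,8.7]
    - [0,0,0,0,0,0,3.5]
    - [0,0,0,0,0,0,3.5]
    - [0,0,0,0,0,0,3.5]
    - [0,0,0,0,0,0,3.5]
    - [0,0,0,0,0,0,3.5]
    - [0,0,0,0,0,0,3.5]
    - [0,0,0,0,0,0,3.5]
  grip_force: 10

```text
time: 51.05
position: [0.5743, -0.2633, 0.005]
tool_rot: [0.052, 0.705, -0.054, 0.705]
ft_force: [0.3, -0.5, 0.1]
grip_width: 0.0397
```

```bash
python3 - <<'E'
from h import *
go([.5735,-.2633,.004],-8.5,3.5)
E
```

```text
pos [ 0.5743 -0.2633  0.005 ] jaw az -8.57 down [ 0.    -0.002 -1.   ] q6 -0.45 pred q6 -0.46 F [ 0.3 -0.5  0.1] w 0.0397 t 51.05
1 rows: [[0.1, -0.01, -0.08, -0.001, 0.0, 0.002, 3.5]]
```

Emit:
arm_command:
  plan:
    - [-3,0,0,0,0,0,3.5]
    - [-4,0,0,0,0,0,3.5]
    - [-4,0,0,0,0,0,3.5]
    - [-4,0,0,0,0,0,3.5]
    - [-1,0,0,0,0,0,3.5]
    - [0,0,0,0,0,0,3.5]

```text
time: 51.8
position: [0.5731, -0.2622, 0.1673]
tool_rot: [0.053, 0.707, -0.053, 0.704]
ft_force: [1.1, -1.1, -0.6]
grip_width: 0.0397
```

```bash
python3 - <<'E'
from h import *
go([.5677,-.0683,.15],-8.5,3.5)
E
```

```text
pos [ 0.5731 -0.2622  0.1673] jaw az -8.57 down [-0.004  0.    -1.   ] q6 -0.45 pred q6 -0.15 F [ 1.1 -1.1 -0.6] w 0.0397 t 51.8
4 rows: [[0.44, 4.77, -0.86, -0.0, -0.001, 0.0, 3.5], [0.44, 4.77, -0.85, -0.0, -0.001, 0.0, 3.5], [0.43, 4.77, -0.85, -0.0, -0.001, 0.0, 3.5], [0.43, 4.77, -0.85, -0.0, -0.001, 0.0, 3.5]]
```

Emit:
arm_command:
  plan:
    - [0.2,4.5,-0.8,0,0,0,3.5]
    - [0.2,4.5,-0.8,0,0,0,3.5]
    - [0.2,3,-0.8,0,0,0,3.5]
    - [0,0,0,0,0,0,3.5]
    - [0,0,0,0,0,0,3.5]
    - [0,0,0,0,0,0,3.5]

```text
time: 52.55
position: [0.5629, -0.1374, 0.1518]
tool_rot: [0.056, 0.711, -0.052, 0.699]
ft_force: [-0.0, -0.2, -0.4]
grip_width: 0.0395
```

```bash
python3 - <<'E'
from h import *
wl(['wax','slim','low'],[[.568,-.068,.088],[.582,.02,.098],[.5086,.0304,.038]],'rcc',win=70)
go([.5677,-.0683,.13],-8.5,3.5)
E
```

```text
wax [271. 121.] (array([ 0.56763434, -0.06817702]), (54.42002868652344, 54.57667541503906), 81.37104034423828, np.float64(0.08874897155904803))
low [175.   0.] (array([0.50899564, 0.0200274 ]), np.float64(34.2476394391716), np.float64(0.03873373961547216))
pos [ 0.563  -0.1376  0.1519] jaw az -8.77 down [-0.017  0.006 -1.   ] q6 -0.28 pred q6 -0.16 F [-0.  -0.2 -0.2] w 0.0393 t 52.6
2 rows: [[1.11, 3.46, -0.28, -0.002, -0.009, -0.002, 3.5], [1.1, 3.46, -0.28, -0.002, -0.009, -0.002, 3.5]]
```

Emit:
arm_command:
  plan:
    - [0,3.4,-0.2,0,-0.018,-0.004,3.5]
    - [0,3.2,-0.2,0,0,0,3.5]
    - [0,0,0,0,0,0,3.5]
    - [2,0,0,0,0,0,3.5]
    - [0,0,0,0,0,0,3.5]
    - [0,0,0,0,0,0,3.5]

```text
time: 53.35
position: [0.5724, -0.0787, 0.1326]
tool_rot: [0.055, 0.702, -0.059, 0.707]
ft_force: [0.6, 0.3, -0.1]
grip_width: 0.0397
```

```bash
python3 - <<'E'
from h import *
go([.5676,-.0682,.105],-8.5,3.5)
E
```

```text
pos [ 0.5724 -0.0787  0.1326] jaw az -9.23 down [ 0.006 -0.005 -1.   ] q6 -0.16 pred q6 -0.16 F [ 0.6  0.3 -0.1] w 0.0397 t 53.35
1 rows: [[2.75, 0.97, -0.67, -0.013, 0.007, 0.004, 3.5]]
```

Emit:
arm_command:
  plan:
    - [0,1,-0.65,-0.01,0.007,0.004,3.5]
    - [0,0,0,0,0,0,3.5]
    - [1.5,0,0,0,0,0,3.5]
    - [1,0,0,0,0,0,3.5]
    - [0,0,0,0,0,0,3.5]
    - [0,0,0,0,0,0,3.5]

```text
time: 54.1
position: [0.5678, -0.0681, 0.1066]
tool_rot: [0.053, 0.705, -0.054, 0.705]
ft_force: [0.3, -0.6, -0.0]
grip_width: 0.0398
```

```bash
python3 - <<'E'
from h import *
go([.5676,-.0682,.094],-8.5,3.5)
E
```

```text
pos [ 0.5678 -0.0681  0.1066] jaw az -8.66 down [ 0.001 -0.001 -1.   ] q6 -0.16 pred q6 -0.17 F [ 0.3 -0.6 -0. ] w 0.0398 t 54.1
1 rows: [[1.26, -0.01, -0.02, -0.003, 0.001, 0.0, 3.5]]
```

Emit:
arm_command:
  plan:
    - [0.6,0,-0.05,0,0,0,3.5]
    - [0.5,0,0,0,0,0,3.5]
    - [0,0,0,0,0,0,3.5]
    - [0,0,0,0,0,0,3.5]

```text
time: 54.6
position: [0.5676, -0.0682, 0.095]
tool_rot: [0.053, 0.705, -0.054, 0.706]
ft_force: [0.0, -0.8, 0.7]
grip_width: 0.0395
```

```bash
python3 - <<'E'
from h import *
go([.5676,-.0682,.0932],-8.5,3.5)
E
```

```text
pos [ 0.5676 -0.0682  0.095 ] jaw az -8.67 down [ 0.001 -0.001 -1.   ] q6 -0.16 pred q6 -0.17 F [ 0.  -0.8  0.7] w 0.0395 t 54.6
1 rows: [[0.18, -0.0, 0.0, -0.003, 0.002, 0.001, 3.5]]
```

Lower the last 2 mm, open only slightly, lift, and look.

Emit:
arm_command:
  plan:
    - [0.2,0,0,0,0,0,3.5]
    - [0,0,0,0,0,0,3.5]
    - [0,0,0,0,0,0,5.5]
    - [0,0,0,0,0,0,5.5]
    - [0,0,0,0,0,0,5.5]
    - [-2,0,0,0,0,0,5.5]
    - [-4,0,0,0,0,0,5.5]
    - [-4,-2,0,0,0,0,8]
    - [0,-5,0,0,0,0,8]
    - [0,-5,0,0,0,0,8]
    - [0,0,0,0,0,0,8]
    - [0,0,0,0,0,0,8]

```text
time: 56.1
position: [0.5495, -0.1893, 0.1969]
tool_rot: [0.052, 0.704, -0.053, 0.706]
ft_force: [0.9, -1.1, -0.5]
grip_width: 0.0797
```

```bash
python3 - <<'E'
from h import *
o,im,d=wl(['tea','wax','slim','low','thick','square'],[[.5676,-.068,.106],[.5676,-.068,.088],[.582,.02,.098],[.5086,.0304,.038],[.595,.1084,.088],[.569,-.069,.028]],'crcccr',win=60)
cv2.imwrite('pics/w8.png',im);o,im,d=cam('side');cv2.imwrite('pics/s8.png',cv2.resize(im[140:340,200:400],None,fx=3,fy=3))
o,im,d=wl(['tape','turq','small'],[[.4792,-.4236,.024],[.385,.417,.06],[.586,-.194,.014]],'ccc',name='top',win=45)
print(robot.get_obs()['position'],robot.get_obs()['time'])
E
```

```text
tea [277.  42.] (array([ 0.56780698, -0.06880281]), np.float64(39.28638900505082), np.float64(0.10719660996070951))
wax [277.  48.] (array([ 0.56743958, -0.06893351]), (54.732444763183594, 54.6650505065918), 81.64443969726562, np.float64(0.088661451309479))
square [278.  62.] (array([ 0.5689209 , -0.06900288]), (79.2174301147461, 80.06451416015625), 81.51184844970703, np.float64(0.028745516515984837))
tape [445. 234.] (array([ 0.47716381, -0.4367656 ]), np.float64(37.85971129582884), np.float64(0.023752227285040894))
turq [ 93. 275.] (array([0.38512196, 0.41712523]), np.float64(56.428698836545614), np.float64(0.05935704619615967))
small [349. 192.] (array([ 0.58551489, -0.11913489]), np.float64(8.912063516845548), np.float64(0.008114928991922898))
[ 0.54981154 -0.18855554  0.1969123 ] 56.25
```

View pics/w8.png

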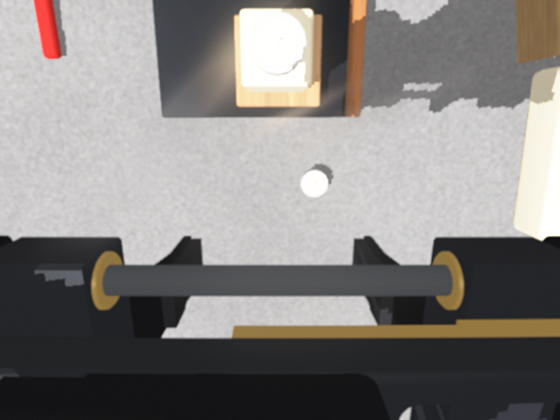

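View pics/s8.png

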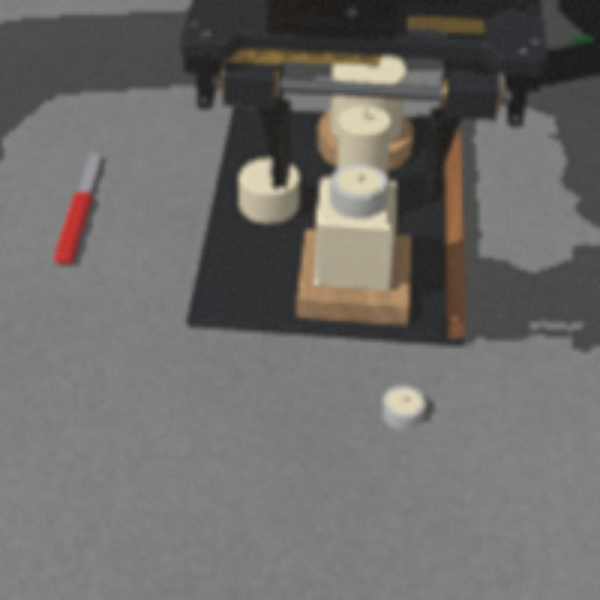

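The tealight is centred on the block at (277,42) in the wrist view, within about 0.5 mm. The block is 1.5 mm off the stand centre. In the side view everything stands upright and the gripper is clear in the air. I'm handing in.

```bash
python3 -c "
from rig import workorder
print(workorder.hand_in())"
```

```text
the job is handed in; nothing more can be done
None
```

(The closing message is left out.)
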